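# Unlock the case and hang up the screening headset

## Task

Open the grey instrument case: slide its safety tab fully aside, then lift the latch lever and bring the lid up with it until it leans back past upright. Lift out the headset (in the foam only the crown of its band is free to grip), stand it upright on the desk and let go of it; then pick it up again so that the crown is clear, and hang it by its band over the bar of the hanger, between the post and the end disc. Leave the lid open and the three small bottles standing.

Things in the scene. Friction and masses are not known exactly. Their poses are not given: they have to be found in the camera images.
- case_mid (a point): Grey case, fixed; this point is the middle of its lower shell, z = 0.060. The shell is 118 (x) x 192 (y) x 120 mm high, 156 mm with the lid. Axes: x to its back, y along its width (to the left seen from the front), z up. Latch and safety tab are on its front (-x).
- safety_tab (a joint): Sliding safety bolt on the lid's front, beside the lever on its +y side. 0 = locked: its rod lies over the lever's arm and blocks it; 0.024 (m) = fully aside, its stop; the lever is free from 0.016. It slides along the case's +y, needs about 2 N, stays where it is left.
- tab_top (a point): Black upright thumb tab of the safety bolt, 14 (case x) x 12 (case y, the width to pinch) x 26 mm. This point is 8 mm below its top, at z = 0.164 (8 mm above the lid's top), 33 mm in front of the lid. The rod runs below it along y, its upper side 17 mm below this point: fingertips must stay above that.
- latch (a joint): Latch lever hinged on the lid's front. 0 = down (arm level, hook caught under the keeper of the lower shell), 0.5 rad = lifted to its stop; hook clear from about 0.3. Blocked by the safety bolt when locked. Light friction, stays where it is left. Pulled on beyond its stop it brings the lid up.
- latch_bar (a point): Middle of the steel cross bar at the free end of the latch lever, round, 13 mm thick, with domed ends, 32 mm long along the case's y; 70 mm in front of the lid's front face, z = 0.132 when shut. Pinched on its two ends (32 mm, along y) it can turn between the fingers while lever and lid swing.
- latch_hinge (a point): Hinge axis of the latch lever (along the case's y), 58 mm behind the cross bar, 12 mm in front of the lid's front face; moves with the lid.
- lid (a joint): Lid, 118 x 192 x 36 mm, hinged along the upper back edge of the lower shell. 0 = shut, grows as its front edge rises; 1.57 = upright, 2.1 rad = stop, leaning back. A sprung, stiff hinge carries it: it stays at any angle and takes 1 to 2 N at its front edge. Leaning back by 0.4 rad or more it gives a wide gripper room over the headset.
- lid_hinge (a point): Middle of the lid's hinge axis (along the case's y), at the upper back edge of the lower shell, 59 mm behind case_mid, z = 0.120. Axes as the case's when the lid is shut; they turn with the lid.
- foam_channel (a point): Finger channel in the dark foam, above the crown of the headset as it is stored: this point is at the channel's middle, level with the foam's top (z = 0.128). The channel is 52 mm wide (case y), open to z = 0.060 over the case's inner depth: 45 mm to the front and 65 mm to the back of this point. Elsewhere foam fills the room beside the band.
- headset_crown (a point): Headset: crown of its band, in mid-thickness; z = 0.127 as stored. The band is a half circle in the headset's own y-z plane, 28 mm wide (own x, the width to pinch), 8 mm thick, mid radius 71 mm. A shoulder of the band, 45 mm to either side along y, lies 16 mm lower than the crown. Mass 0.10 to 0.19 kg.
- headset_mid (a point): Middle of the headset, 62.5 mm above its underside. It is a rigid arch 150 mm wide (own y), 125 mm high; the band ends in two ear pads, each 42 (x) x 22 (y) x 46 mm with a flat underside, 90 mm apart, on which it can stand. It is stored band up, in a 48 mm wide pocket with its own axes along the case's.
- headset_under (a point): Underside of the headset's band at the crown, 4 mm below headset_crown: this comes to rest on the hanger's bar. The desk between the case and the hanger is clear in front (x from 0.38 to 0.52), 0.17 m wide or more: room to stand the headset, its y across, as seen from the robot.
- hanger_bar (a point): Middle of the upper side of the fixed hanger's bar, z = 0.158. The bar is round, 16 mm thick, level, along the hanger's own x, 53 mm long between the post at the back (+x; 30 mm wide, top at 0.174) and the end disc at the front (-x; 40 mm across, top at 0.170). No room there for fingers beside the band. Foot 110 x 90 x 12 mm.
- gel_bottle_mid (a point): White bottle, 44 mm thick, 85 mm high, standing loose behind the work; point 42 mm up.
- drops_lacri_mid (a point): Small dropper bottle, 27 mm thick, 68 mm high, standing loose; point 34 mm up.
- drops_tropa_mid (a point): Small dropper bottle, 25 mm thick, 62 mm high, standing loose; point 31 mm up.

How it is judged:
By the outcome, as a careful person would: the job done as asked, in the order asked, and still so for the second after the job is handed in, with the robot touching nothing.
It also fails if it takes over 72 s, if anything falls off the work surface, if the arm or the gripper's body presses on something with over 40 N, if the wrist force passes 120 N, or if a joint passes its speed limit or range.

## Robot

A 7-joint arm with a two-finger parallel gripper is mounted at the origin on a cart in front of the work surface, level with it; the furniture and walls round the work are solid. World frame = base frame: x ahead of the robot, y to its left, z up, the work surface at z = 0. Lengths are in m, angles in rad, forces in N, time in s.
With the tool pointing down it reaches from about 0.4 to 0.85 m from the base axis. Payload 6.9 kg.
Tool frame: the origin (TCP) lies between the finger pads; the fingertips stand 8 mm ahead of it and the grasp point (between the pads) lies 11 mm behind it; z points along the fingers, y is the line along which they close (so a half turn about z gives the same grasp; the last joint's range is limited). The gripper opens to 85 mm and grips with 20 to 120 N. Pads are 22 mm wide; open, the fingers measure 114 mm over their backs; the gripper's body (76 mm by 85 mm) begins 54 mm behind the grasp point. The pads swing forward as they close: fully open they stand 13 mm farther back than shut.
Start: joints at [-1.018, 0.507, -0.238, 1.5, 0.126, 1.149, -0.155], TCP at [0.271, 0.563, 0.205] pointing down, gripper open.
Joint ranges: [-3.08, 3.08], [-0.24, 2.05], [-1.43, 1.35], [0, 2.5], [-1.52, 4.66], [0.17, 1.96], [-2.89, 2.89]. Speed limits (rad/s): [2.39, 2.39, 3.14, 3.14, 3.14, 3.14, 3.14].

## Interface

Orientations are given as [roll, pitch, yaw] about the fixed x, y, z axes, in that order (R = Rz(yaw) Ry(pitch) Rx(roll)).
In Python, from workcell import bot gives the robot as it stands. The module is installed in compiled form; this text tells all that it offers.
- The arm moves only by the tool arm_command, never from a script. Its argument "deltas" is a list of rows, each an object of numbers: "dx", "dy", "dz": the shift along the tool's x, y, z normalised to -1 to 1, where 1 is 0.8 m; "wx", "wy", "wz": the turn, a rotation vector about the tool's x, y, z normalised to -1 to 1, where 1 is 0.12 rad; "jaw": the finger opening in mm, from 0 to 85.4. A call has 1 to 5 rows; each row shifts and turns the commanded pose from where the row before left it, along the tool's axes as they then stand; what a row does not reach is not made up. A row lasts 1/8 s, in which the tool goes at most 62.5 mm and 10.7 degrees, less where a joint would pass 70% of its speed; a pose out of reach is approached as far as the arm can. A call with a number of a shift or a turn outside -1 to 1 is refused whole. A call with a gripper value outside its range is refused whole. The fingers move at their own pace and stop on an object; the grip force is fixed at half the most. Time passes only in rows, so rows that do not move let the fingers close. It gives the time, the measured TCP pose, the force, the opening and the grip force at its end, in the units of the state.
- bot.get_state(): the state, without advancing time (a new reading comes with each control period).
- bot.grab_frame(name): name is "side" or "top" or "wrist"; returns the picture (400x640x3 uint8, blue, green, red); there is no depth.
- bot.camera_params(name): a dict with "vfov" (degrees; the focal length in pixels is half the picture's height over the tangent of half this angle, whatever the lens; pixels are square), "cx", "cy" (the principal point, pixels), "dist_coeffs" ([k1, k2, p1, p2, k3] as OpenCV has them; the pictures are not rectified), "R" (3x3) and "t" (3): a world point X has camera coordinates R X + t. Camera axes: x right, y down, z forward; pixel columns grow to the right and rows downward; lengths in m; the calibration is good to about 2 mm. A picture is of the moment at which its call begins: read the wrist's pose just before it. camera_params takes no time and is no camera call; for the wrist camera it gives the pose at the moment of the call.
- bot.sign_off(): hands the job in; it is judged then, once.
Trained networks look in the newest picture that a camera, given by its name, has taken for a name from the list of things; names that differ only in an ending like _2 or _b are one class to them, and where a whole thing is asked for, a point or a joint stands for the part that bears it (a point fixed in the world has none). Each returns a list of dicts, best first, with "score" (0 to 1); they miss things now and then, are a little off and sometimes report something else, mostly with a low value. They report only what shows in the picture. A call takes as long as a camera call.
- bot.outline_of(camera, target): "mask" (400x640 bool, what is visible of it) and "bbox" ([left, top, right, bottom] in pixels, round what is visible of it).
The state is a dict: "t": time; "joint_positions": joint angles; "qvel": joint speeds; "joint_efforts": joint torques, N m; "position": TCP position; "tool_rot": TCP orientation; "ft_force": force on the tool from outside, world axes, zero at the start; "ft_torque": the same for the moment, N m; "width": finger opening in m; "grasp_force": force on a finger pad.
Only numpy, scipy, OpenCV 4.12 (cv2) and the standard library are available. Lean on these libraries where they do the work, as an engineer would, in place of code of your own. Each camera call takes 0.05 s, during which the arm holds its last target. There are 200 camera calls.

## Working session

There is one attempt and no reset: what is moved stays moved. The work goes in short steps, Python scripts to look and compute and a tool call to move; the robot and the scene stay as the last step left them, time stands still between calls to the robot, and variables do not carry over. Pictures are saved under pics/ and viewed, at most 11 in all, crops included, and the job is handed in when it is done.

Besides the shell and the picture viewer there is one more tool, called by a JSON object that holds its "method" and its "body", one argument or row to a line. arm_command: Moves the arm, as the interface text tells. Its arguments: {"type":"object","properties":{"deltas":{"type":"array"}},"required":["deltas"]}

```bash
mkdir -p pics
cat > h.py <<'E'
import numpy as np, cv2
from scipy.spatial.transform import Rotation as Ro
from workcell import bot
def K(p):
    f=200/np.tan(np.radians(p['vfov'])/2); return np.array([[f,0,p['cx']],[0,f,p['cy']],[0,0,1]])
def ray(cam,uv,p=None):
    p=p or bot.camera_params(cam); R=np.array(p['R']);t=np.array(p['t'])
    q=cv2.undistortPoints(np.array([[uv]],float),K(p),np.array(p['dist_coeffs'],float))[0,0]
    return -R.T@t, R.T@np.array([q[0],q[1],1])
def onz(cam,uv,z,p=None):
    o,d=ray(cam,uv,p); return o+d*(z-o[2])/d[2]
def proj(cam,X,p=None):
    p=p or bot.camera_params(cam); R=np.array(p['R']);t=np.array(p['t'],float)
    return cv2.projectPoints(np.array(X,float).reshape(-1,1,3),cv2.Rodrigues(R)[0],t,K(p),np.array(p['dist_coeffs'],float))[0][:,0]
def tri(l):
    A=0;b=0
    for cam,uv,*p in l:
        o,d=ray(cam,uv,*p);d/=np.linalg.norm(d);P=np.eye(3)-np.outer(d,d);A=A+P;b=b+P@o
    return np.linalg.solve(A,b)
def st():
    s=bot.get_state();print(round(s['t'],2),np.round(s['position'],4),np.round(s['tool_rot'],3),np.round(s['ft_force'],1),round(s['width'],4),round(s['grasp_force'],1));return s
def delta(pos,yaw=None,s=None):
    s=s or bot.get_state();R=Ro.from_euler('xyz',s['tool_rot']).as_matrix()
    d=R.T@(np.array(pos)-s['position']);print('tool shift m',np.round(d,4),'norm units',np.round(d/.8,4))
E
python3 - <<'E'
from h import *
s=st();print(Ro.from_euler('xyz',s['tool_rot']).as_matrix().round(3))
ims=[]
for c in('top','side','wrist'):
    im=bot.grab_frame(c);cv2.imwrite(f'pics/{c}0.png',im)
    p=bot.camera_params(c);print(c,p['vfov'],np.round(-np.array(p['R']).T@p['t'],3),np.round(np.array(p['R'])[2],2))
    for n in('case_mid','safety_tab','latch','tab_top','latch_bar','lid','headset_mid','hanger_bar','gel_bottle_mid','drops_lacri_mid','drops_tropa_mid'):
        if c=='wrist':break
        r=bot.outline_of(c,n)
        print(n,[(round(x['score'],2),np.round(x['bbox']).tolist(),np.round(np.argwhere(x['mask']).mean(0)[::-1],1).tolist()) for x in r[:2]])
E
```

```text
0.0 [0.2704 0.5629 0.2041] [-3.14  -0.     2.694] [ 0.3 -0.1  0.3] 0.0853 0.0
[[-0.901  0.433 -0.001]
 [ 0.433  0.901 -0.002]
 [ 0.    -0.002 -1.   ]]
top 51.49057866219172 [0.456 0.065 1.189] [ 0.09  0.   -1.  ]
case_mid [(0.63, [189.0, 194.0, 277.0, 278.0], [230.4, 227.9])]
safety_tab [(0.46, [201.0, 257.0, 237.0, 270.0], [220.0, 263.1])]
latch []
tab_top [(0.47, [199.0, 257.0, 240.0, 270.0], [218.6, 263.3]), (0.47, [322.0, 164.0, 340.0, 180.0], [330.1, 172.4])]
latch_bar [(0.56, [232.0, 248.0, 244.0, 276.0], [237.8, 263.7])]
lid [(0.69, [229.0, 249.0, 249.0, 276.0], [238.2, 264.2]), (0.57, [188.0, 194.0, 275.0, 279.0], [228.6, 229.4])]
headset_mid []
hanger_bar [(0.75, [378.0, 193.0, 417.0, 236.0], [396.2, 212.3])]
gel_bottle_mid [(0.6, [322.0, 165.0, 341.0, 183.0], [330.4, 172.4])]
drops_lacri_mid [(0.64, [318.0, 136.0, 329.0, 148.0], [321.6, 142.2])]
drops_tropa_mid [(0.47, [357.0, 152.0, 366.0, 163.0], [360.7, 157.8])]
side 45.22124321201538 [0.759 0.807 0.865] [-0.19 -0.71 -0.68]
case_mid [(0.73, [420.0, 240.0, 453.0, 257.0], [438.6, 246.8]), (0.63, [342.0, 219.0, 466.0, 355.0
[... 203 characters left out ...]
1.9]), (0.48, [421.0, 238.0, 454.0, 259.0], [437.4, 247.2])]
latch_bar [(0.66, [421.0, 238.0, 452.0, 258.0], [439.2, 246.8])]
lid [(0.68, [344.0, 217.0, 467.0, 323.0], [400.0, 267.6])]
headset_mid [(0.31, [259.0, 196.0, 272.0, 212.0], [263.9, 204.8])]
hanger_bar [(0.8, [295.0, 126.0, 334.0, 191.0], [311.7, 163.3]), (0.42, [342.0, 217.0, 468.0, 320.0], [400.1, 267.5])]
gel_bottle_mid [(0.9, [281.0, 208.0, 303.0, 242.0], [288.9, 224.1]), (0.23, [248.0, 229.0, 261.0, 254.0], [254.0, 241.8])]
drops_lacri_mid [(0.55, [247.0, 230.0, 261.0, 256.0], [253.6, 242.5])]
drops_tropa_mid [(0.49, [260.0, 195.0, 271.0, 211.0], [263.9, 205.0])]
wrist 63.873898405086145 [0.208 0.594 0.374] [ 0.25 -0.12 -0.96]
```

View pics/top0.png

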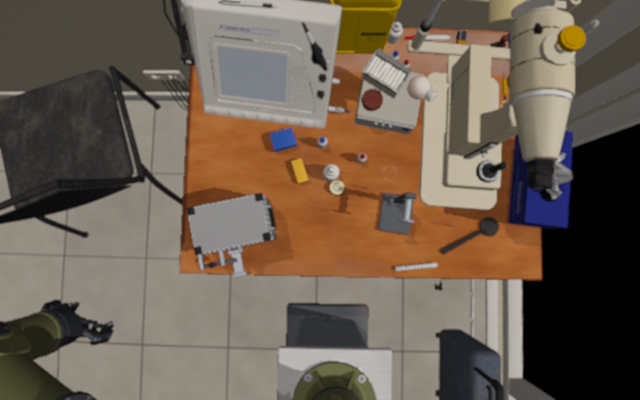

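View pics/side0.png

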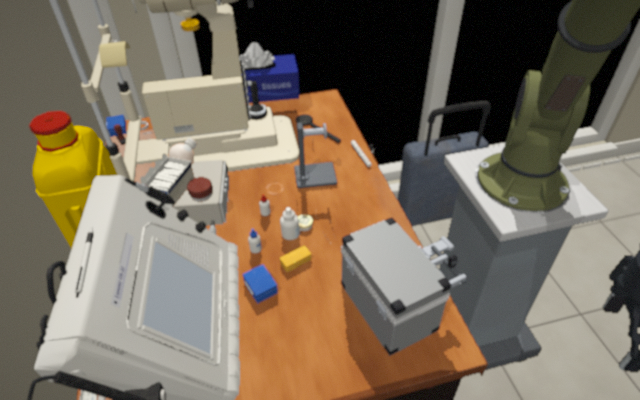

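The top view shows the case at px (230,228), front edge facing the robot, with latch bar at (238,263), the safety tab left of it at (~205,263), and the hanger at (397,212). The side view shows the tab at ~(458,281) and the latch at (438,247).

Run:
```python
from h import *
im=bot.grab_frame('top');sd=bot.grab_frame('side')
r=bot.outline_of('top','case_mid')[0]['mask'].astype(np.uint8)
c=max(cv2.findContours(r,0,2)[0],key=cv2.contourArea)
b=cv2.boxPoints(cv2.minAreaRect(c));print([onz('top',q,.156).round(3).tolist() for q in b])
print('bar',onz('top',(237.8,263.7),.132), tri([('top',(237.8,263.7)),('side',(439.2,246.8))]))
for n,uv,z in(('gel',(330.4,172.4),.07),('lac',(321.6,142.2),.05),('tro',(360.7,157.8),.05)):print(n,onz('top',uv,z).round(3))
a=cv2.resize(im[180:285,180:290],None,fx=4,fy=4,interpolation=2)
a2=cv2.resize(im[180:240,370:425],None,fx=4,fy=4,interpolation=2)
b=cv2.resize(sd[210:360,335:475],None,fx=3.9,fy=3.9,interpolation=2)[:420,:] if 0 else cv2.resize(sd[215:300,395:475],None,fx=4,fy=4,interpolation=2)
H=np.zeros((600,800,3),np.uint8)
H[:420,:440]=a;H[:340,460:780]=b;H[345:585,460:680]=a2
cv2.imwrite('pics/c1.png',H)
```

```text
[[0.527, 0.392, 0.156], [0.575, 0.183, 0.156], [0.385, 0.137, 0.156], [0.337, 0.343, 0.156]]
bar [0.3894535  0.25693934 0.132     ] [0.38634997 0.25828349 0.13353297]
gel [0.638 0.024 0.07 ]
lac [0.726 0.05  0.05 ]
tro [ 0.684 -0.06   0.05 ]
```

View pics/c1.png

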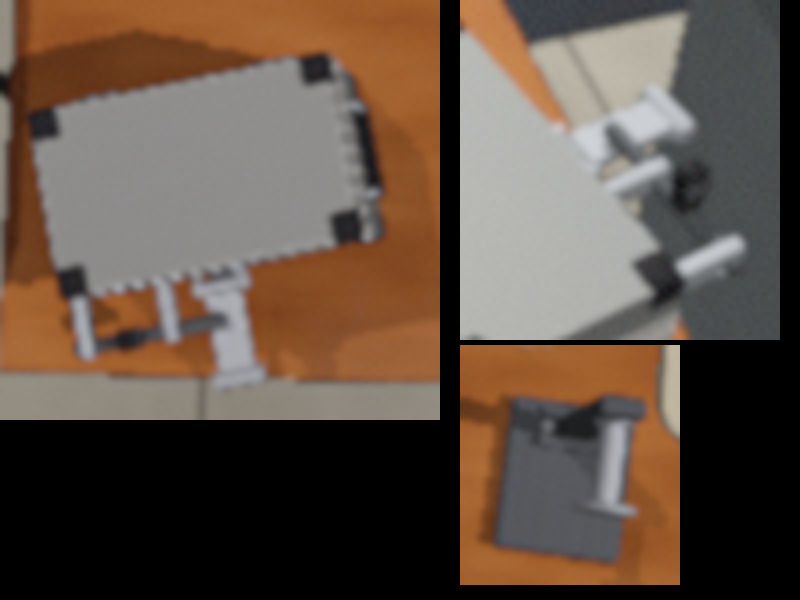

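Run:
```python
from h import *
o=lambda u,z:onz('top',u,z)
c=[o(u,.156) for u in((188,208),(262.5,194.2),(270.5,239.3),(195,253.3))]
for q in c:print(q.round(3))
m=np.mean(c,0)
print('mid',m, [np.linalg.norm(c[i]-c[(i+1)%4]).round(3) for i in range(4)])
for i,j in((1,0),(2,3)):
    d=c[j]-c[i];print('yaw',np.degrees(np.arctan2(-d[0],d[1])))
d=c[0]-c[1]+c[3]-c[2];yaw=np.arctan2(-d[0],d[1])
bar=tri([('top',(240,274.5)),('side',(395+225/4,215+115/4))]);print('bar',o((240,274.5),.132),bar)
print('tab',o((212,264.5),.164),tri([('top',(212,264.5)),('side',(395+230/4,215+165/4))]))
x=np.array([np.cos(yaw),np.sin(yaw)]);y=np.array([-x[1],x[0]])
for n,p in(('bar',o((240,274.5),.132)),('tab',o((212,264.5),.164))):
    v=p[:2]-m[:2];print(n,v@x,v@y)
a,b=o((409.5,199),.158),o((407.5,220),.15);print('hanger',a,b,(a+b)/2,np.degrees(np.arctan2(*(a-b)[1::-1])))
```

```text
[0.526 0.383 0.156]
[0.565 0.197 0.156]
[0.453 0.173 0.156]
[0.414 0.36  0.156]
mid [0.48962952 0.27846284 0.156     ] [np.float64(0.191), np.float64(0.115), np.float64(0.191), np.float64(0.115)]
yaw 11.704639781381884
yaw 11.77415907553941
bar [0.36250282 0.25041975 0.132     ] [0.35804146 0.25320222 0.12846345]
tab [0.38795213 0.31480623 0.164     ] [0.38788268 0.3137462  0.16926381]
bar -0.13017327429325437 -0.0015911028490367446
tab -0.09215610796251911 0.056270644428953805
hanger [ 0.56044777 -0.17169802  0.158     ] [ 0.50816612 -0.16846025  0.15      ] [ 0.53430695 -0.17007914  0.154     ] -3.5437704384655366
```

{"method": "arm_command", "body": {
  "deltas": [
    {"dx":-0.0333,"dy":-0.027,"dz":-0.03},
    {"dx":-0.0333,"dy":-0.027,"dz":-0.03},
    {"dx":-0.0333,"dy":-0.027},
    {"dx":-0.0333,"dy":-0.027},
    {"dx":-0.0333,"dy":-0.027}
  ]
}}

```text
schema error: expected keys dx, dy, dz, wx, wy, wz, jaw
```

{"method": "arm_command", "body": {
  "deltas": [
    {"dx":-0.0333,"dy":-0.027},
    {"dx":-0.0333,"dy":-0.027},
    {"dx":-0.0333,"dy":-0.027},
    {"wz":-0.906},
    {"wz":-0.906}
  ]
}}

```text
schema error: expected keys dx, dy, dz, wx, wy, wz, jaw
```

{"method": "arm_command", "body": {
  "deltas": [
    {"wz":-0.906,"jaw":45},
    {"wz":-0.906,"jaw":45},
    {"wz":-0.906,"jaw":45},
    {"wz":-0.906,"jaw":45},
    {"jaw":45}
  ]
}}

```text
schema error: expected keys dx, dy, dz, wx, wy, wz, jaw
```

Run:
```python
from h import *
s=st();p=bot.camera_params('wrist');im=bot.grab_frame('wrist')
cv2.imwrite('pics/w1.png',im)
c,sn=np.cos(.205),np.sin(.205)
m=np.array([.4896,.2785])
W=lambda x,y,z:[m[0]+c*x-sn*y,m[1]+sn*x+c*y,z]
pts=[W(-.092,.056,.164),W(-.129,0,.132),W(-.059,.096,.156),W(-.059,-.096,.156)]
print(proj('wrist',pts,p).round(1))
for n in('tab_top','latch_bar','safety_tab'):
    print(n,[(round(x['score'],2),np.round(x['bbox']).tolist(),np.round(np.argwhere(x['mask']).mean(0)[::-1],1).tolist()) for x in bot.outline_of('wrist',n)[:2]])
import pickle;pickle.dump(p,open('w1.pkl','wb'))
```

```text
1.4 [0.2706 0.5634 0.205 ] [ 3.142 -0.     2.694] [ 0.   0.7 -0.4] 0.0853 0.0
[[124.8 443.5]
 [ 78.1 414. ]
 [185.8 437.8]
 [ 56.7 515.5]]
tab_top []
latch_bar []
safety_tab []
```

View pics/w1.png

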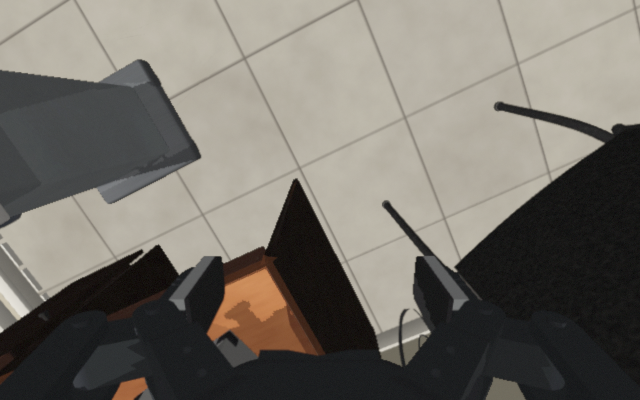

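The moves were refused (every key is required), so this picture shows only the floor and the fingers, at about (195,285) and (440,285).

{"method": "arm_command", "body": {
  "deltas": [
    {"dx":-0.0333,"dy":-0.027,"dz":-0.03,"wx":0,"wy":0,"wz":0,"jaw":45},
    {"dx":-0.0333,"dy":-0.027,"dz":-0.03,"wx":0,"wy":0,"wz":0,"jaw":45},
    {"dx":-0.0333,"dy":-0.027,"dz":0,"wx":0,"wy":0,"wz":0,"jaw":45},
    {"dx":-0.0333,"dy":-0.027,"dz":0,"wx":0,"wy":0,"wz":0,"jaw":45},
    {"dx":-0.0333,"dy":-0.027,"dz":0,"wx":0,"wy":0,"wz":0,"jaw":45}
  ]
}}

```text
t: 2.22
position: [0.3444, 0.4073, 0.2532]
tool_rot: [3.141, 0.0, 2.694]
ft_force: [0.8, -0.3, -0.3]
width: 0.045
grasp_force: 0.0
```

{"method": "arm_command", "body": {
  "deltas": [
    {"dx":-0.0333,"dy":-0.027,"dz":0,"wx":0,"wy":0,"wz":0,"jaw":45},
    {"dx":-0.0333,"dy":-0.027,"dz":0,"wx":0,"wy":0,"wz":0,"jaw":45},
    {"dx":-0.0333,"dy":-0.027,"dz":0,"wx":0,"wy":0,"wz":0,"jaw":45},
    {"dx":0,"dy":0,"dz":0,"wx":0,"wy":0,"wz":-0.906,"jaw":45},
    {"dx":0,"dy":0,"dz":0,"wx":0,"wy":0,"wz":-0.906,"jaw":45}
  ]
}}

```text
t: 2.85
position: [0.3882, 0.3148, 0.2532]
tool_rot: [3.141, 0.0, 2.914]
ft_force: [-0.3, -0.2, 0.9]
width: 0.045
grasp_force: 0.0
```

{"method": "arm_command", "body": {
  "deltas": [
    {"dx":0,"dy":0,"dz":0,"wx":0,"wy":0,"wz":-0.906,"jaw":45},
    {"dx":0,"dy":0,"dz":0,"wx":0,"wy":0,"wz":-0.906,"jaw":45},
    {"dx":0,"dy":0,"dz":0,"wx":0,"wy":0,"wz":-0.906,"jaw":45},
    {"dx":0,"dy":0,"dz":0,"wx":0,"wy":0,"wz":-0.906,"jaw":45},
    {"dx":0,"dy":0,"dz":0,"wx":0,"wy":0,"wz":0,"jaw":45}
  ]
}}

```text
t: 3.48
position: [0.3879, 0.3153, 0.2531]
tool_rot: [3.141, 0.0, -2.938]
ft_force: [0.2, 1.0, -0.8]
width: 0.0452
grasp_force: 0.0
```

Run:
```python
from h import *
s=st();p=bot.camera_params('wrist');im=bot.grab_frame('wrist')
cv2.imwrite('pics/w2.png',im)
c,sn=np.cos(.205),np.sin(.205)
m=np.array([.4896,.2785])
W=lambda x,y,z:[m[0]+c*x-sn*y,m[1]+sn*x+c*y,z]
pts=[W(-.092,.056,.164),W(-.129,0,.132),W(-.059,.096,.156),W(-.059,-.096,.156)]
print(proj('wrist',pts,p).round(1))
for n in('tab_top','latch_bar','safety_tab'):
    print(n,[(round(x['score'],2),np.round(x['bbox']).tolist(),np.round(np.argwhere(x['mask']).mean(0)[::-1],1).tolist()) for x in bot.outline_of('wrist',n)[:2]])
import pickle;pickle.dump((p,s),open('w2.pkl','wb'))
```

```text
3.48 [0.3879 0.3153 0.2531] [ 3.141  0.    -2.938] [ 0.2  1.  -0.8] 0.0452 0.0
[[317.9 199.1]
 [255.6 150.1]
 [363.2 232.7]
 [147.6 232.7]]
tab_top [(0.97, [256.0, 186.0, 366.0, 212.0], [307.1, 193.8])]
latch_bar [(0.84, [236.0, 146.0, 274.0, 215.0], [255.1, 176.0])]
safety_tab [(0.58, [253.0, 186.0, 362.0, 210.0], [306.4, 193.8])]
```

View pics/w2.png

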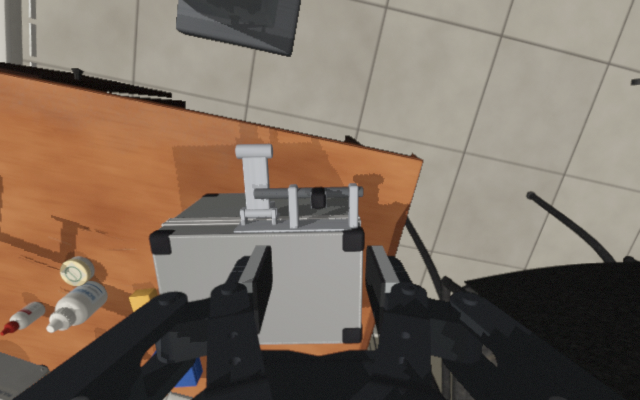

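The tab shows at (318,198) and the bar at (254,151). Both match the prediction to about 1 px, so I go down onto the tab.

{"method": "arm_command", "body": {
  "deltas": [
    {"dx":0,"dy":0,"dz":0.045,"wx":0,"wy":0,"wz":0,"jaw":40},
    {"dx":0,"dy":0,"dz":0.045,"wx":0,"wy":0,"wz":0,"jaw":40},
    {"dx":0,"dy":0,"dz":0.026,"wx":0,"wy":0,"wz":0,"jaw":40},
    {"dx":0,"dy":0,"dz":0,"wx":0,"wy":0,"wz":0,"jaw":8},
    {"dx":0,"dy":0,"dz":0,"wx":0,"wy":0,"wz":0,"jaw":8}
  ]
}}

```text
t: 4.3
position: [0.3883, 0.3158, 0.161]
tool_rot: [3.141, 0.001, -2.937]
ft_force: [0.4, 1.0, -0.1]
width: 0.008
grasp_force: 0.0
```

{"method": "arm_command", "body": {
  "deltas": [
    {"dx":0,"dy":0,"dz":0,"wx":0,"wy":0,"wz":0,"jaw":8},
    {"dx":0,"dy":0,"dz":0,"wx":0,"wy":0,"wz":0,"jaw":8},
    {"dx":0,"dy":0,"dz":0,"wx":0,"wy":0,"wz":0,"jaw":8}
  ]
}}

```text
t: 4.68
position: [0.3881, 0.3154, 0.1606]
tool_rot: [3.141, 0.001, -2.937]
ft_force: [1.0, -0.1, -0.2]
width: 0.0079
grasp_force: 0.0
```

Run:
```python
from h import *
s=st();p=bot.camera_params('wrist');im=bot.grab_frame('wrist')
sd=bot.grab_frame('side');t=bot.grab_frame('top')
H=np.zeros((600,800,3),np.uint8)
H[:400,:]=cv2.resize(im[120:320,160:560],None,fx=2,fy=2,interpolation=2)
H[400:600,:240]=cv2.resize(sd[230:297,400:480],None,fx=3,fy=3)[:200]
H[400:600,260:500]=cv2.resize(t[230:280,190:250],None,fx=4,fy=4)
cv2.imwrite('pics/w3.png',H)
c,sn=np.cos(.205),np.sin(.205)
m=np.array([.4896,.2785])
W=lambda x,y,z:[m[0]+c*x-sn*y,m[1]+sn*x+c*y,z]
pts=[W(-.092,.056,.164),W(-.129,0,.132),W(-.059,.096,.156),W(-.059,-.096,.156),[.388,.3154,.1526]]
print(proj('wrist',pts,p).round(1))
```

```text
4.67 [0.3881 0.3154 0.1606] [ 3.141e+00  1.000e-03 -2.937e+00] [ 1.  -0.1 -0.2] 0.0079 0.0
[[317.3 242.6]
 [227.2 166.9]
 [383.2 287.6]
 [ 71.7 286.4]
 [318.8 235.1]]
```

View pics/w3.png

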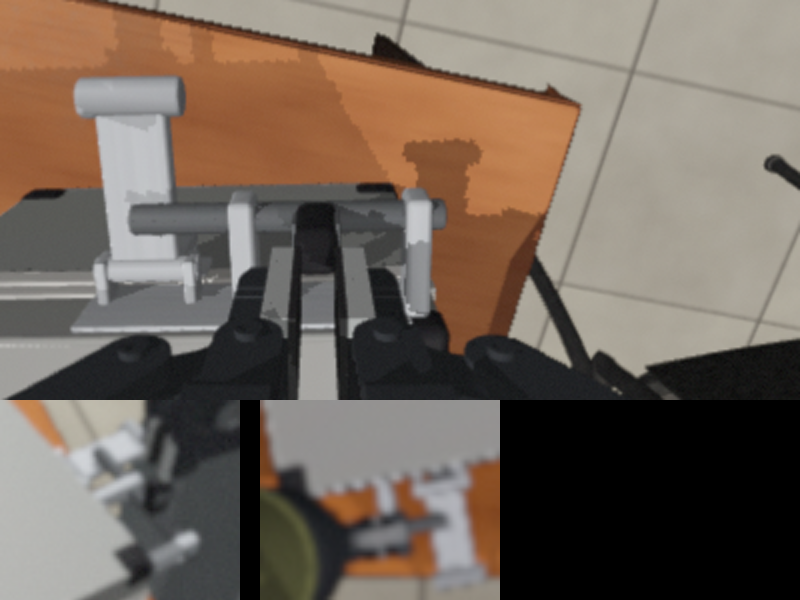

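Run:
```python
from h import *
s=bot.get_state();R=Ro.from_euler('xyz',s['tool_rot']).as_matrix();P=np.array(s['position'])
for x in(-.011,0,.011):
  for z in(-.05,-.03,-.011,.008):
    q=P+R@np.array([[x,.004,z],[x,-.004,z]]).T.T[0] if 0 else None
    pts=[P+R@np.array([x,.004,z]),P+R@np.array([x,-.004,z])]
    print(x,z,'crop',((proj('wrist',pts)-[160,120])*2).round(0).tolist(),'side',((proj('side',pts)-[400,230])*3+[0,400]).round(0)[0])
p=bot.camera_params('wrist');C=-np.array(p['R']).T@p['t'];print('cam in tool',R.T@(C-P), 'fwd',R.T@np.array(p['R'])[2])
```

```text
-0.011 -0.05 crop [[336.0, 379.0], [299.0, 379.0]] side [159. 448.]
-0.011 -0.03 crop [[334.0, 330.0], [301.0, 330.0]] side [153. 469.]
-0.011 -0.011 crop [[332.0, 294.0], [303.0, 294.0]] side [148. 489.]
-0.011 0.008 crop [[331.0, 265.0], [304.0, 265.0]] side [143. 509.]
0 -0.05 crop [[337.0, 333.0], [298.0, 333.0]] side [174. 441.]
0 -0.03 crop [[334.0, 289.0], [301.0, 289.0]] side [168. 463.]
0 -0.011 crop [[333.0, 257.0], [302.0, 257.0]] side [162. 483.]
0 0.008 crop [[331.0, 230.0], [304.0, 230.0]] side [157. 503.]
0.011 -0.05 crop [[337.0, 285.0], [298.0, 285.0]] side [189. 435.]
0.011 -0.03 crop [[335.0, 246.0], [300.0, 246.0]] side [182. 457.]
0.011 -0.011 crop [[333.0, 218.0], [302.0, 218.0]] side [177. 477.]
0.011 0.008 crop [[331.0, 195.0], [304.0, 195.0]] side [171. 496.]
cam in tool [ 6.99390066e-02 -1.26866441e-05 -1.68562958e-01] fwd [-2.75769303e-01 -9.28996113e-04  9.61223402e-01]
```

The crop shows the tab at crop px (317,235). The visible fingertip corners sit at about (298,250) and (338,250), which puts the real tips 30–40 mm behind where the TCP says. I'll calibrate by touching the tab's top with the fingers closed.

{"method": "arm_command", "body": {
  "deltas": [
    {"dx":0,"dy":0,"dz":0.004,"wx":0,"wy":0,"wz":0,"jaw":2},
    {"dx":0,"dy":0,"dz":0.004,"wx":0,"wy":0,"wz":0,"jaw":2},
    {"dx":0,"dy":0,"dz":0,"wx":0,"wy":0,"wz":0,"jaw":2}
  ]
}}

```text
t: 5.2
position: [0.3877, 0.3151, 0.1534]
tool_rot: [-3.141, -0.001, -2.937]
ft_force: [-0.1, -0.7, 0.2]
width: 0.002
grasp_force: 0.0
```

{"method": "arm_command", "body": {
  "deltas": [
    {"dx":0,"dy":0,"dz":0.004,"wx":0,"wy":0,"wz":0,"jaw":2},
    {"dx":0,"dy":0,"dz":0,"wx":0,"wy":0,"wz":0,"jaw":2}
  ]
}}

```text
t: 5.45
position: [0.3878, 0.3152, 0.1503]
tool_rot: [-3.141, -0.0, -2.937]
ft_force: [0.2, 0.3, -0.6]
width: 0.0022
grasp_force: 0.0
```

{"method": "arm_command", "body": {
  "deltas": [
    {"dx":0,"dy":0,"dz":0.004,"wx":0,"wy":0,"wz":0,"jaw":2},
    {"dx":0,"dy":0,"dz":0,"wx":0,"wy":0,"wz":0,"jaw":2}
  ]
}}

```text
t: 5.7
position: [0.3878, 0.3152, 0.1471]
tool_rot: [-3.141, -0.0, -2.937]
ft_force: [-0.4, 0.2, -0.1]
width: 0.0023
grasp_force: 0.0
```

{"method": "arm_command", "body": {
  "deltas": [
    {"dx":0,"dy":0,"dz":0.004,"wx":0,"wy":0,"wz":0,"jaw":2},
    {"dx":0,"dy":0,"dz":0,"wx":0,"wy":0,"wz":0,"jaw":2}
  ]
}}

```text
t: 5.95
position: [0.3881, 0.3158, 0.145]
tool_rot: [3.141, 0.001, -2.937]
ft_force: [-2.5, -1.6, 7.8]
width: 0.0023
grasp_force: 4.4
```

Contact at TCP z = 0.146 with the tab top at 0.172, so the real tips are 26 mm behind the TCP and the grasp point about 45 mm behind. I use that from here on.

{"method": "arm_command", "body": {
  "deltas": [
    {"dx":0,"dy":0,"dz":-0.0125,"wx":0,"wy":0,"wz":0,"jaw":35},
    {"dx":0,"dy":0,"dz":0,"wx":0,"wy":0,"wz":0,"jaw":35},
    {"dx":0,"dy":0,"dz":0,"wx":0,"wy":0,"wz":0,"jaw":35},
    {"dx":0,"dy":0,"dz":0.018,"wx":0,"wy":0,"wz":0,"jaw":35},
    {"dx":0,"dy":0,"dz":0.018,"wx":0,"wy":0,"wz":0,"jaw":35}
  ]
}}

```text
t: 6.58
position: [0.3877, 0.315, 0.124]
tool_rot: [-3.141, -0.001, -2.937]
ft_force: [-0.0, 0.4, -0.8]
width: 0.0349
grasp_force: 0.0
```

{"method": "arm_command", "body": {
  "deltas": [
    {"dx":0,"dy":0,"dz":0,"wx":0,"wy":0,"wz":0,"jaw":5},
    {"dx":0,"dy":0,"dz":0,"wx":0,"wy":0,"wz":0,"jaw":5},
    {"dx":0,"dy":0,"dz":0,"wx":0,"wy":0,"wz":0,"jaw":5},
    {"dx":0,"dy":0,"dz":0,"wx":0,"wy":0,"wz":0,"jaw":5}
  ]
}}

```text
t: 7.08
position: [0.3876, 0.315, 0.1254]
tool_rot: [-3.141, -0.001, -2.937]
ft_force: [-1.0, -1.6, -2.3]
width: 0.0103
grasp_force: 61.8
```

{"method": "arm_command", "body": {
  "deltas": [
    {"dx":0,"dy":0.0065,"dz":0,"wx":0,"wy":0,"wz":0,"jaw":5},
    {"dx":0,"dy":0.0065,"dz":0,"wx":0,"wy":0,"wz":0,"jaw":5},
    {"dx":0,"dy":0.0065,"dz":0,"wx":0,"wy":0,"wz":0,"jaw":5},
    {"dx":0,"dy":0.0065,"dz":0,"wx":0,"wy":0,"wz":0,"jaw":5},
    {"dx":0,"dy":0.0065,"dz":0,"wx":0,"wy":0,"wz":0,"jaw":5}
  ]
}}

```text
t: 7.7
position: [0.3826, 0.336, 0.1245]
tool_rot: [-3.134, -0.003, -2.939]
ft_force: [1.2, -21.4, 1.2]
width: 0.0105
grasp_force: 62.2
```

{"method": "arm_command", "body": {
  "deltas": [
    {"dx":0,"dy":0,"dz":0,"wx":0,"wy":0,"wz":0,"jaw":5},
    {"dx":0,"dy":0,"dz":0,"wx":0,"wy":0,"wz":0,"jaw":5}
  ]
}}

```text
t: 7.95
position: [0.3827, 0.3358, 0.1244]
tool_rot: [-3.134, -0.004, -2.94]
ft_force: [-1.1, -13.7, 0.4]
width: 0.0102
grasp_force: 62.1
```

{"method": "arm_command", "body": {
  "deltas": [
    {"dx":0,"dy":-0.003,"dz":0,"wx":0,"wy":0,"wz":0,"jaw":40},
    {"dx":0,"dy":0,"dz":0,"wx":0,"wy":0,"wz":0,"jaw":40},
    {"dx":0,"dy":0,"dz":-0.04,"wx":0,"wy":0,"wz":0,"jaw":50},
    {"dx":0,"dy":0,"dz":-0.06,"wx":0,"wy":0,"wz":0,"jaw":50},
    {"dx":0,"dy":-0.03,"dz":-0.06,"wx":0,"wy":0,"wz":0,"jaw":50}
  ]
}}

```text
t: 8.57
position: [0.3878, 0.3174, 0.2553]
tool_rot: [3.139, 0.002, -2.933]
ft_force: [1.2, -0.1, -0.2]
width: 0.0501
grasp_force: 0.0
```

{"method": "arm_command", "body": {
  "deltas": [
    {"dx":0,"dy":-0.03,"dz":0,"wx":0,"wy":0,"wz":0,"jaw":55},
    {"dx":0,"dy":0,"dz":0,"wx":0,"wy":0,"wz":0,"jaw":55}
  ]
}}

```text
t: 8.82
position: [0.3941, 0.2909, 0.2544]
tool_rot: [3.141, 0.003, -2.94]
ft_force: [-0.9, 0.2, 0.4]
width: 0.0549
grasp_force: 0.0
```

Run:
```python
from h import *
s=st();p=bot.camera_params('wrist');im=bot.grab_frame('wrist')
c,sn=np.cos(.205),np.sin(.205)
m=np.array([.4896,.2785])
W=lambda x,y,z:[m[0]+c*x-sn*y,m[1]+sn*x+c*y,z]
def inv(X): v=np.array(X)[:2]-m; return (v[0]*c+v[1]*sn, -v[0]*sn+v[1]*c)
pts=[W(-.092,.056,.172),W(-.092,.08,.172),W(-.129,0,.132)]
q=proj('wrist',pts,p);print(q.round(1))
u,v=q[1].round().astype(int)
cv2.imwrite('pics/w4.png',cv2.resize(im[v-50:v+50,u-110:u+90],None,fx=4,fy=4,interpolation=2))
print('crop origin',u-110,v-50)
```

```text
8.82 [0.3941 0.2909 0.2544] [ 3.141e+00  3.000e-03 -2.940e+00] [-0.9  0.2  0.4] 0.0549 0.0
[[348.8 199.7]
 [378.4 199.6]
 [283.5 148.4]]
crop origin 268 150
```

View pics/w4.png

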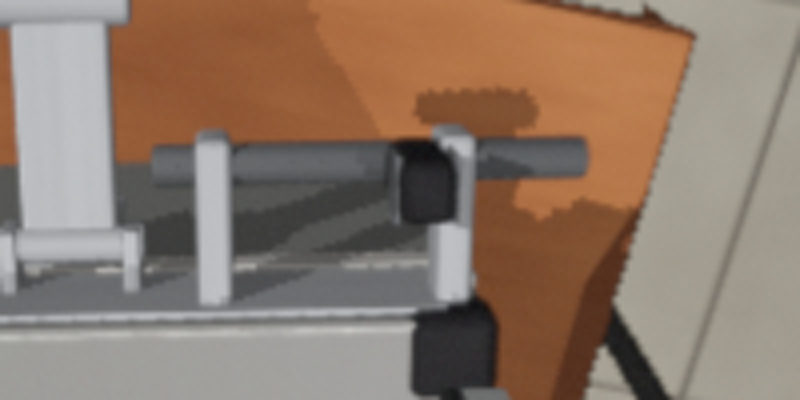

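The tab top is at crop px (428,190) and appears to be against the right bracket at (435–470). I'll pinch it once more and push, to be sure it is at its stop.

{"method": "arm_command", "body": {
  "deltas": [
    {"dx":0,"dy":0.029,"dz":0,"wx":0,"wy":0,"wz":0,"jaw":40},
    {"dx":0,"dy":0.029,"dz":0.02,"wx":0,"wy":0,"wz":0,"jaw":40},
    {"dx":0,"dy":0,"dz":0.06,"wx":0,"wy":0,"wz":0,"jaw":40},
    {"dx":0,"dy":0,"dz":0.06,"wx":0,"wy":0,"wz":0,"jaw":40},
    {"dx":0,"dy":0,"dz":0.015,"wx":0,"wy":0,"wz":0,"jaw":40}
  ]
}}

```text
t: 9.5
position: [0.3815, 0.3369, 0.1266]
tool_rot: [-3.14, -0.005, -2.935]
ft_force: [0.1, -0.1, 0.3]
width: 0.04
grasp_force: 0.0
```

{"method": "arm_command", "body": {
  "deltas": [
    {"dx":0,"dy":0,"dz":0,"wx":0,"wy":0,"wz":0,"jaw":5},
    {"dx":0,"dy":0,"dz":0,"wx":0,"wy":0,"wz":0,"jaw":5},
    {"dx":0,"dy":0,"dz":0,"wx":0,"wy":0,"wz":0,"jaw":5},
    {"dx":0,"dy":0,"dz":0,"wx":0,"wy":0,"wz":0,"jaw":5}
  ]
}}

```text
t: 10.0
position: [0.3842, 0.3361, 0.1305]
tool_rot: [-3.141, 0.001, -2.938]
ft_force: [1.1, -4.9, 0.3]
width: 0.0101
grasp_force: 60.7
```

{"method": "arm_command", "body": {
  "deltas": [
    {"dx":0,"dy":0.005,"dz":0,"wx":0,"wy":0,"wz":0,"jaw":5},
    {"dx":0,"dy":0.005,"dz":0,"wx":0,"wy":0,"wz":0,"jaw":5},
    {"dx":0,"dy":0,"dz":0,"wx":0,"wy":0,"wz":0,"jaw":5}
  ]
}}

```text
t: 10.38
position: [0.384, 0.3366, 0.1302]
tool_rot: [-3.13, -0.001, -2.942]
ft_force: [3.6, -23.9, 11.4]
width: 0.0103
grasp_force: 62.2
```

{"method": "arm_command", "body": {
  "deltas": [
    {"dx":0,"dy":-0.01,"dz":0,"wx":0,"wy":0,"wz":0,"jaw":40},
    {"dx":0,"dy":0,"dz":0,"wx":0,"wy":0,"wz":0,"jaw":40},
    {"dx":0,"dy":0,"dz":-0.06,"wx":0,"wy":0,"wz":0,"jaw":45},
    {"dx":0,"dy":0,"dz":-0.03,"wx":0,"wy":0,"wz":0,"jaw":45},
    {"dx":0.0233,"dy":-0.049,"dz":0,"wx":0,"wy":0,"wz":0,"jaw":45}
  ]
}}

```text
t: 11.0
position: [0.3741, 0.2994, 0.204]
tool_rot: [3.136, 0.006, -2.932]
ft_force: [-0.2, -0.4, -1.0]
width: 0.0449
grasp_force: 0.0
```

{"method": "arm_command", "body": {
  "deltas": [
    {"dx":0.0233,"dy":-0.049,"dz":0,"wx":0,"wy":0,"wz":0,"jaw":45},
    {"dx":0,"dy":0,"dz":0,"wx":0,"wy":0,"wz":0,"jaw":45},
    {"dx":0,"dy":0,"dz":0,"wx":0,"wy":0,"wz":0,"jaw":45}
  ]
}}

```text
t: 11.38
position: [0.3633, 0.2542, 0.2022]
tool_rot: [3.14, 0.002, -2.936]
ft_force: [0.9, 0.4, -0.2]
width: 0.045
grasp_force: 0.0
```

Run:
```python
from h import *
s=st();delta([.3633,.2522,.086]);p=bot.camera_params('wrist');bot.grab_frame('wrist')
print(proj('wrist',[[.3633,.2522,.138]],p))
for x in bot.outline_of('wrist','latch_bar')[:2]:
    print(x['score'],x['bbox']); mm=x['mask'];
    for v in range(int(x['bbox'][1]),int(x['bbox'][1])+16,3):
        k=np.where(mm[v])[0];print(v,k.min(),k.max()) if len(k) else 0
```

```text
11.38 [0.3633 0.2542 0.2022] [ 3.140e+00  2.000e-03 -2.936e+00] [ 0.9  0.4 -0.2] 0.045 0.0
tool shift m [ 0.0007 -0.0022  0.1162] norm units [ 0.0008 -0.0027  0.1452]
[[316.01189428 207.02072326]]
0.55 [295.9, 197.8, 334.9, 281.0]
200 294 335
203 294 335
206 294 335
209 294 335
212 294 335
```

{"method": "arm_command", "body": {
  "deltas": [
    {"dx":0.0008,"dy":-0.0035,"dz":0.05,"wx":0,"wy":0,"wz":0,"jaw":45},
    {"dx":0,"dy":0,"dz":0.05,"wx":0,"wy":0,"wz":0,"jaw":45},
    {"dx":0,"dy":0,"dz":0.025,"wx":0,"wy":0,"wz":0,"jaw":45},
    {"dx":0,"dy":0,"dz":0.02,"wx":0,"wy":0,"wz":0,"jaw":45},
    {"dx":0,"dy":0,"dz":0,"wx":0,"wy":0,"wz":0,"jaw":25}
  ]
}}

```text
t: 12.1
position: [0.3619, 0.2507, 0.0843]
tool_rot: [3.142, -0.003, -2.935]
ft_force: [-3.3, 1.8, -1.4]
width: 0.0307
grasp_force: 59.3
```

{"method": "arm_command", "body": {
  "deltas": [
    {"dx":0,"dy":0,"dz":0,"wx":0,"wy":0,"wz":0,"jaw":25},
    {"dx":0,"dy":0,"dz":0,"wx":0,"wy":0,"wz":0,"jaw":25},
    {"dx":0,"dy":0,"dz":0,"wx":0,"wy":0,"wz":0,"jaw":25}
  ]
}}

```text
t: 12.48
position: [0.3622, 0.2506, 0.0859]
tool_rot: [3.14, 0.0, -2.936]
ft_force: [-4.1, 4.4, -2.3]
width: 0.0306
grasp_force: 59.4
```

Run:
```python
import numpy as np
f=np.linspace(.2166,.2166+2.04,18);r=.1848
X=-r*np.cos(f);Z=r*np.sin(f)
for i in range(17):print(i,round(-(X[i+1]-X[i])/.8,4),round(-(Z[i+1]-Z[i])/.8,4))
print(X[-1]+.188,Z[-1]-.012)
```

```text
0 -0.0076 -0.0267
1 -0.0107 -0.0256
2 -0.0137 -0.0241
3 -0.0165 -0.0223
4 -0.019 -0.0201
5 -0.0213 -0.0177
6 -0.0233 -0.015
7 -0.0249 -0.0122
8 -0.0262 -0.0091
9 -0.0271 -0.0059
10 -0.0276 -0.0026
11 -0.0277 0.0007
12 -0.0274 0.004
13 -0.0267 0.0073
14 -0.0257 0.0104
15 -0.0242 0.0134
16 -0.0225 0.0162
0.3050329505517394 0.13101862985343593
```

{"method": "arm_command", "body": {
  "deltas": [
    {"dx":-0.0013,"dy":0,"dz":-0.012,"wx":0,"wy":0,"wz":0,"jaw":25},
    {"dx":-0.0028,"dy":0,"dz":-0.0118,"wx":0,"wy":0,"wz":0,"jaw":25},
    {"dx":-0.0048,"dy":0,"dz":-0.011,"wx":0,"wy":0,"wz":0,"jaw":25},
    {"dx":0,"dy":0,"dz":0,"wx":0,"wy":0,"wz":0,"jaw":25}
  ]
}}

```text
t: 12.98
position: [0.3669, 0.2513, 0.1138]
tool_rot: [3.142, -0.004, -2.936]
ft_force: [-11.6, 3.2, 1.5]
width: 0.0304
grasp_force: 60.3
```

{"method": "arm_command", "body": {
  "deltas": [
    {"dx":-0.0076,"dy":0,"dz":-0.0267,"wx":0,"wy":0,"wz":0,"jaw":25},
    {"dx":-0.0107,"dy":0,"dz":-0.0256,"wx":0,"wy":0,"wz":0,"jaw":25},
    {"dx":-0.0137,"dy":0,"dz":-0.0241,"wx":0,"wy":0,"wz":0,"jaw":25},
    {"dx":0,"dy":0,"dz":0,"wx":0,"wy":0,"wz":0,"jaw":25}
  ]
}}

```text
t: 13.48
position: [0.3946, 0.2578, 0.1764]
tool_rot: [3.139, 0.001, -2.937]
ft_force: [-5.4, 3.4, 1.6]
width: 0.0302
grasp_force: 60.0
```

{"method": "arm_command", "body": {
  "deltas": [
    {"dx":-0.0165,"dy":0,"dz":-0.0223,"wx":0,"wy":0,"wz":0,"jaw":25},
    {"dx":-0.019,"dy":0,"dz":-0.0201,"wx":0,"wy":0,"wz":0,"jaw":25},
    {"dx":-0.0213,"dy":0,"dz":-0.0177,"wx":0,"wy":0,"wz":0,"jaw":25},
    {"dx":-0.0233,"dy":0,"dz":-0.015,"wx":0,"wy":0,"wz":0,"jaw":25},
    {"dx":0,"dy":0,"dz":0,"wx":0,"wy":0,"wz":0,"jaw":25}
  ]
}}

```text
t: 14.1
position: [0.4582, 0.2721, 0.2366]
tool_rot: [3.137, 0.003, -2.936]
ft_force: [-4.8, 5.6, 1.4]
width: 0.0307
grasp_force: 61.2
```

{"method": "arm_command", "body": {
  "deltas": [
    {"dx":-0.0249,"dy":0,"dz":-0.0122,"wx":0,"wy":0,"wz":0,"jaw":25},
    {"dx":-0.0262,"dy":0,"dz":-0.0091,"wx":0,"wy":0,"wz":0,"jaw":25},
    {"dx":-0.0271,"dy":0,"dz":-0.0059,"wx":0,"wy":0,"wz":0,"jaw":25},
    {"dx":0,"dy":0,"dz":0,"wx":0,"wy":0,"wz":0,"jaw":25}
  ]
}}

```text
t: 14.6
position: [0.5194, 0.2859, 0.2582]
tool_rot: [3.136, 0.003, -2.935]
ft_force: [-3.2, 7.2, 4.8]
width: 0.0307
grasp_force: 61.9
```

{"method": "arm_command", "body": {
  "deltas": [
    {"dx":-0.0276,"dy":0,"dz":-0.0026,"wx":0,"wy":0,"wz":0,"jaw":25},
    {"dx":-0.0277,"dy":0,"dz":0.0007,"wx":0,"wy":0,"wz":0,"jaw":25},
    {"dx":-0.0274,"dy":0,"dz":0.004,"wx":0,"wy":0,"wz":0,"jaw":25},
    {"dx":0,"dy":0,"dz":0,"wx":0,"wy":0,"wz":0,"jaw":25}
  ]
}}

```text
t: 15.1
position: [0.5845, 0.3006, 0.2567]
tool_rot: [3.134, 0.005, -2.934]
ft_force: [-3.5, 10.1, 5.7]
width: 0.0305
grasp_force: 62.2
```

{"method": "arm_command", "body": {
  "deltas": [
    {"dx":-0.0267,"dy":0,"dz":0.0073,"wx":0,"wy":0,"wz":0,"jaw":25},
    {"dx":-0.0257,"dy":0,"dz":0.0104,"wx":0,"wy":0,"wz":0,"jaw":25},
    {"dx":-0.0242,"dy":0,"dz":0.0134,"wx":0,"wy":0,"wz":0,"jaw":25},
    {"dx":-0.0225,"dy":0,"dz":0.0162,"wx":0,"wy":0,"wz":0,"jaw":25},
    {"dx":0,"dy":0,"dz":0,"wx":0,"wy":0,"wz":0,"jaw":25}
  ]
}}

```text
t: 15.72
position: [0.6616, 0.3184, 0.2191]
tool_rot: [3.132, 0.005, -2.933]
ft_force: [-3.1, 11.2, 7.1]
width: 0.0304
grasp_force: 70.6
```

{"method": "arm_command", "body": {
  "deltas": [
    {"dx":0,"dy":0,"dz":0,"wx":0,"wy":0,"wz":0,"jaw":55},
    {"dx":0,"dy":0,"dz":0,"wx":0,"wy":0,"wz":0,"jaw":55},
    {"dx":0,"dy":0,"dz":-0.04,"wx":0,"wy":0,"wz":0,"jaw":55},
    {"dx":0.01,"dy":0,"dz":-0.06,"wx":0,"wy":0,"wz":0,"jaw":50},
    {"dx":0.05,"dy":0,"dz":0,"wx":0,"wy":0,"wz":0,"jaw":50}
  ]
}}

```text
t: 16.35
position: [0.6175, 0.3015, 0.3006]
tool_rot: [3.14, 0.008, -2.94]
ft_force: [1.2, 0.9, 0.8]
width: 0.0501
grasp_force: 0.0
```

{"method": "arm_command", "body": {
  "deltas": [
    {"dx":0.07,"dy":0,"dz":0,"wx":0,"wy":0,"wz":0,"jaw":50},
    {"dx":0.07,"dy":0,"dz":0,"wx":0,"wy":0,"wz":0,"jaw":50},
    {"dx":0.035,"dy":0,"dz":0,"wx":0,"wy":0,"wz":0,"jaw":50},
    {"dx":0,"dy":0,"dz":0,"wx":0,"wy":0,"wz":0,"jaw":50}
  ]
}}

```text
t: 16.85
position: [0.4759, 0.2723, 0.298]
tool_rot: [-3.141, 0.002, -2.937]
ft_force: [1.5, -0.4, 1.4]
width: 0.0497
grasp_force: 0.0
```

Run:
```python
from h import *
s=st();print(np.round(s['joint_positions'],2))
p=bot.camera_params('wrist');im=bot.grab_frame('wrist')
c,sn=np.cos(.205),np.sin(.205);m=np.array([.4896,.2785])
W=lambda x,y,z:[m[0]+c*x-sn*y,m[1]+sn*x+c*y,z]
print(proj('wrist',[W(-.01,0,.131),W(-.01,0.026,.128),W(-.059,.096,.12),W(-.059,-.096,.12)],p).round(1))
for n in('headset_crown','foam_channel'):
    print(n,[(round(x['score'],2),np.round(x['bbox']).tolist(),np.round(np.argwhere(x['mask']).mean(0)[::-1],1).tolist()) for x in bot.outline_of('wrist',n)[:2]])
t=bot.grab_frame('top');sd=bot.grab_frame('side')
H=np.zeros((600,800,3),np.uint8);H[:400,:640]=im
H[400:600,:300]=cv2.resize(t[150:290,180:390],(300,200));H[400:600,310:800]=cv2.resize(sd[100:350,240:480],(490,510),interpolation=2)[200:400]
cv2.imwrite('pics/w5.png',H)
print('foot',onz('top',(370+(500-460)/4,180+(545-345)/4),.012),onz('top',(370+(515-460)/4,180+(397-345)/4),.012),onz('top',(274,227),.1))
```

```text
16.85 [0.4759 0.2723 0.298 ] [-3.141e+00  2.000e-03 -2.937e+00] [ 1.5 -0.4  1.4] 0.0497 0.0
[-0.36  0.33 -0.29  1.54  0.1   1.29  1.11]
[[321.9 183.9]
 [346.  183.3]
 [412.3 136.6]
 [231.7 136.7]]
headset_crown [(0.86, [260.0, 160.0, 384.0, 201.0], [323.3, 179.4])]
foam_channel [(0.96, [233.0, 128.0, 462.0, 398.0], [323.1, 237.8])]
foot [ 0.48512885 -0.12120512  0.012     ] [ 0.59087465 -0.1313006   0.012     ] [0.48512234 0.17089265 0.1       ]
```

View pics/w5.png

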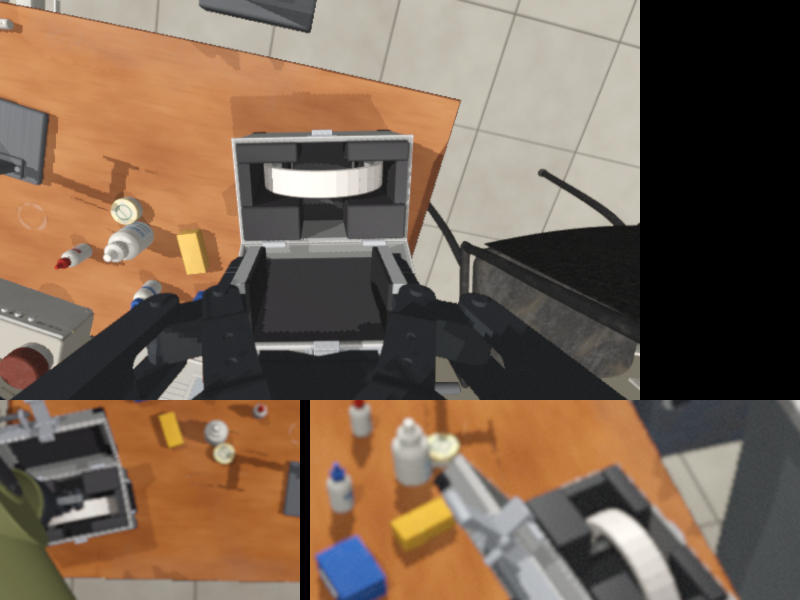

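The lid is open and leaning back. The headset's white band is in the foam, crown at (323,182), 1–2 px from prediction. Next I turn the tool by 90° to pinch the band's width.

{"method": "arm_command", "body": {
  "deltas": [
    {"dx":0,"dy":0,"dz":0,"wx":0,"wy":0,"wz":0.935,"jaw":46},
    {"dx":0,"dy":0,"dz":0,"wx":0,"wy":0,"wz":0.935,"jaw":46},
    {"dx":0,"dy":0,"dz":0,"wx":0,"wy":0,"wz":0.935,"jaw":46},
    {"dx":0,"dy":0,"dz":0,"wx":0,"wy":0,"wz":0.935,"jaw":46},
    {"dx":0,"dy":0,"dz":0,"wx":0,"wy":0,"wz":0.935,"jaw":46}
  ]
}}

```text
t: 17.73
position: [0.4779, 0.2733, 0.2961]
tool_rot: [-3.141, -0.0, 2.781]
ft_force: [-0.0, -0.3, -0.5]
width: 0.0457
grasp_force: 0.0
```

{"method": "arm_command", "body": {
  "deltas": [
    {"dx":0,"dy":0,"dz":0,"wx":0,"wy":0,"wz":0.935,"jaw":46},
    {"dx":0,"dy":0,"dz":0,"wx":0,"wy":0,"wz":0.935,"jaw":46},
    {"dx":0,"dy":0,"dz":0,"wx":0,"wy":0,"wz":0.935,"jaw":46},
    {"dx":0,"dy":0,"dz":0,"wx":0,"wy":0,"wz":0.935,"jaw":46},
    {"dx":0,"dy":0,"dz":0,"wx":0,"wy":0,"wz":0.935,"jaw":46}
  ]
}}

```text
t: 18.35
position: [0.4779, 0.2734, 0.296]
tool_rot: [-3.141, 0.0, 2.22]
ft_force: [0.5, 0.0, 0.2]
width: 0.046
grasp_force: 0.0
```

{"method": "arm_command", "body": {
  "deltas": [
    {"dx":0,"dy":0,"dz":0,"wx":0,"wy":0,"wz":0.935,"jaw":46},
    {"dx":0,"dy":0,"dz":0,"wx":0,"wy":0,"wz":0.935,"jaw":46},
    {"dx":0,"dy":0,"dz":0,"wx":0,"wy":0,"wz":0.935,"jaw":46},
    {"dx":0,"dy":0,"dz":0,"wx":0,"wy":0,"wz":0.935,"jaw":46},
    {"dx":0,"dy":0,"dz":0,"wx":0,"wy":0,"wz":0,"jaw":46}
  ]
}}

```text
t: 18.98
position: [0.4777, 0.2734, 0.2961]
tool_rot: [-3.141, 0.001, 1.776]
ft_force: [-0.3, 0.6, 0.5]
width: 0.0457
grasp_force: 0.0
```

Run:
```python
from h import *
s=st();print(np.round(s['joint_positions'],2))
p=bot.camera_params('wrist');im=bot.grab_frame('wrist')
c,sn=np.cos(.205),np.sin(.205);m=np.array([.4896,.2785])
W=lambda x,y,z:[m[0]+c*x-sn*y,m[1]+sn*x+c*y,z]
print(proj('wrist',[W(-.01,0,.131),W(-.024,0,.131),W(.004,0,.131)],p).round(1))
for n in('headset_crown',):
  for x in bot.outline_of('wrist',n)[:2]:
    b=x['bbox'];k=np.argwhere(x['mask']);print(x['score'],np.round(b),k.mean(0)[::-1], [np.where(x['mask'][v])[0][[0,-1]] for v in range(int(b[1])+8,int(b[3]),20)])
delta(W(-.01,.0005,.078))
```

```text
18.98 [0.4777 0.2734 0.2961] [-3.141e+00  1.000e-03  1.776e+00] [-0.3  0.6  0.5] 0.0457 0.0
[-0.59  0.33  0.03  1.54 -0.01  1.28 -0.35]
[[321.  177.5]
 [307.8 177.5]
 [334.2 177.5]]
0.9 [302. 101. 334. 228.] [320.67591764 161.67144136] [array([307, 332]), array([307, 333]), array([307, 334]), array([308, 335]), array([308, 334]), array([307, 334])]
0.74 [378.  24. 622. 293.] [478.4831602 168.6738259] [array([565, 582]), array([563, 579]), array([448, 582]), array([390, 592]), array([395, 568]), array([393, 565]), array([388, 565]), array([386, 557]), array([385, 614]), array([385, 616]), array([391, 610]), array([387, 501]), array([413, 498]), array([449, 493])]
tool shift m [0.0031 0.003  0.2183] norm units [0.0038 0.0038 0.2728]
```

{"method": "arm_command", "body": {
  "deltas": [
    {"dx":0.0038,"dy":0.0038,"dz":0.07,"wx":0,"wy":0,"wz":0,"jaw":46},
    {"dx":0,"dy":0,"dz":0.07,"wx":0,"wy":0,"wz":0,"jaw":46},
    {"dx":0,"dy":0,"dz":0.05,"wx":0,"wy":0,"wz":0,"jaw":46},
    {"dx":0,"dy":0,"dz":0.035,"wx":0,"wy":0,"wz":0,"jaw":46},
    {"dx":0,"dy":0,"dz":0.0278,"wx":0,"wy":0,"wz":0,"jaw":46}
  ]
}}

```text
t: 19.7
position: [0.4794, 0.2768, 0.0929]
tool_rot: [-3.14, 0.0, 1.777]
ft_force: [-0.2, -0.2, 0.1]
width: 0.0456
grasp_force: 0.0
```

{"method": "arm_command", "body": {
  "deltas": [
    {"dx":0,"dy":0,"dz":0.02,"wx":0,"wy":0,"wz":0,"jaw":46},
    {"dx":0,"dy":0,"dz":0,"wx":0,"wy":0,"wz":0,"jaw":20},
    {"dx":0,"dy":0,"dz":0,"wx":0,"wy":0,"wz":0,"jaw":20},
    {"dx":0,"dy":0,"dz":0,"wx":0,"wy":0,"wz":0,"jaw":20},
    {"dx":0,"dy":0,"dz":0,"wx":0,"wy":0,"wz":0,"jaw":20}
  ]
}}

```text
t: 20.32
position: [0.4798, 0.2771, 0.0789]
tool_rot: [3.141, -0.0, 1.776]
ft_force: [0.3, 0.1, -1.2]
width: 0.0265
grasp_force: 58.8
```

{"method": "arm_command", "body": {
  "deltas": [
    {"dx":0,"dy":0,"dz":-0.02,"wx":0,"wy":0,"wz":0,"jaw":20},
    {"dx":0,"dy":0,"dz":-0.04,"wx":0,"wy":0,"wz":0,"jaw":20},
    {"dx":0,"dy":0,"dz":-0.055,"wx":0,"wy":0,"wz":0,"jaw":20},
    {"dx":0,"dy":0,"dz":-0.055,"wx":0,"wy":0,"wz":0,"jaw":20},
    {"dx":0,"dy":0,"dz":-0.045,"wx":0,"wy":0,"wz":0,"jaw":20}
  ]
}}

```text
t: 20.95
position: [0.4796, 0.277, 0.2527]
tool_rot: [3.14, -0.001, 1.775]
ft_force: [0.5, 1.0, -1.7]
width: 0.0266
grasp_force: 59.2
```

{"method": "arm_command", "body": {
  "deltas": [
    {"dx":0,"dy":0,"dz":0,"wx":0,"wy":0,"wz":0.6,"jaw":20},
    {"dx":0,"dy":0,"dz":0,"wx":0,"wy":0,"wz":0.6,"jaw":20},
    {"dx":0,"dy":0,"dz":0,"wx":0,"wy":0,"wz":0.6,"jaw":20},
    {"dx":0,"dy":0,"dz":0,"wx":0,"wy":0,"wz":0.63,"jaw":20},
    {"dx":0,"dy":0,"dz":0,"wx":0,"wy":0,"wz":0,"jaw":20}
  ]
}}

```text
t: 21.58
position: [0.4794, 0.2769, 0.2507]
tool_rot: [3.141, -0.0, 1.484]
ft_force: [0.6, -0.0, -0.7]
width: 0.027
grasp_force: 59.2
```

{"method": "arm_command", "body": {
  "deltas": [
    {"dx":-0.03,"dy":-0.001,"dz":0,"wx":0,"wy":0,"wz":0,"jaw":20},
    {"dx":-0.055,"dy":-0.002,"dz":0,"wx":0,"wy":0,"wz":0,"jaw":20},
    {"dx":-0.055,"dy":-0.002,"dz":0,"wx":0,"wy":0,"wz":0,"jaw":20},
    {"dx":-0.055,"dy":-0.002,"dz":0,"wx":0,"wy":0,"wz":0,"jaw":20},
    {"dx":-0.055,"dy":-0.002,"dz":0,"wx":0,"wy":0,"wz":0,"jaw":20}
  ]
}}

```text
t: 22.2
position: [0.4542, 0.0758, 0.2507]
tool_rot: [3.141, 0.0, 1.484]
ft_force: [0.2, -0.7, -1.8]
width: 0.0269
grasp_force: 59.2
```

{"method": "arm_command", "body": {
  "deltas": [
    {"dx":-0.04,"dy":-0.001,"dz":0,"wx":0,"wy":0,"wz":0,"jaw":20},
    {"dx":-0.025,"dy":0,"dz":0,"wx":0,"wy":0,"wz":0,"jaw":20},
    {"dx":0,"dy":0,"dz":0,"wx":0,"wy":0,"wz":0,"jaw":20}
  ]
}}

```text
t: 22.58
position: [0.449, 0.0243, 0.2507]
tool_rot: [3.141, 0.0, 1.481]
ft_force: [0.0, 0.3, -1.5]
width: 0.0268
grasp_force: 59.2
```

Run:
```python
from h import *
s=st();print(np.round(s['joint_positions'],2))
for c in('side','top'):
    im=bot.grab_frame(c)
    for n in('headset_crown','hanger_bar'):
        for x in bot.outline_of(c,n)[:1]:
            print(c,n,x['score'],np.round(x['bbox']))
    if c=='side':a=cv2.resize(im[80:300,220:460],None,fx=2.5,fy=2.5)[:550]
    else:b=im[150:280,240:430]
H=np.zeros((600,800,3),np.uint8);H[:550,:600]=a;H[:130,605:795]=b;cv2.imwrite('pics/w6.png',H)
w=bot.grab_frame('wrist');cv2.imwrite('pics/w6w.png',w)
```

```text
22.57 [0.449  0.0243 0.2507] [3.141 0.    1.481] [ 0.   0.3 -1.5] 0.0268 59.2
[-0.28  0.19  0.21  1.86 -0.04  1.09 -0.14]
side headset_crown 0.72 [357. 110. 385. 182.]
side hanger_bar 0.86 [298. 126. 337. 194.]
top headset_crown 0.62 [162. 144. 264. 209.]
top hanger_bar 0.98 [379. 194. 416. 237.]
```

{"method": "arm_command", "body": {
  "deltas": [
    {"dx":0,"dy":0,"dz":0.06,"wx":0,"wy":0,"wz":0,"jaw":20},
    {"dx":0,"dy":0,"dz":0.06,"wx":0,"wy":0,"wz":0,"jaw":20},
    {"dx":0,"dy":0,"dz":0.05,"wx":0,"wy":0,"wz":0,"jaw":20},
    {"dx":0,"dy":0,"dz":0.035,"wx":0,"wy":0,"wz":0,"jaw":20},
    {"dx":0,"dy":0,"dz":0.01,"wx":0,"wy":0,"wz":0,"jaw":20}
  ]
}}

```text
t: 23.55
position: [0.4488, 0.027, 0.077]
tool_rot: [-3.139, 0.001, 1.485]
ft_force: [0.2, 0.4, -1.5]
width: 0.0271
grasp_force: 59.3
```

{"method": "arm_command", "body": {
  "deltas": [
    {"dx":0,"dy":0,"dz":0.003,"wx":0,"wy":0,"wz":0,"jaw":20},
    {"dx":0,"dy":0,"dz":0,"wx":0,"wy":0,"wz":0,"jaw":20}
  ]
}}

```text
t: 23.8
position: [0.4504, 0.0268, 0.0769]
tool_rot: [3.14, -0.0, 1.484]
ft_force: [-0.4, 0.1, -1.7]
width: 0.0271
grasp_force: 59.3
```

{"method": "arm_command", "body": {
  "deltas": [
    {"dx":0,"dy":0,"dz":0.002,"wx":0,"wy":0,"wz":0,"jaw":20},
    {"dx":0,"dy":0,"dz":0.0015,"wx":0,"wy":0,"wz":0,"jaw":20},
    {"dx":0,"dy":0,"dz":0,"wx":0,"wy":0,"wz":0,"jaw":20}
  ]
}}

```text
t: 24.18
position: [0.4497, 0.0266, 0.0734]
tool_rot: [3.141, -0.0, 1.484]
ft_force: [-0.5, -0.4, -2.0]
width: 0.0267
grasp_force: 59.3
```

{"method": "arm_command", "body": {
  "deltas": [
    {"dx":0,"dy":0,"dz":0.0015,"wx":0,"wy":0,"wz":0,"jaw":20},
    {"dx":0,"dy":0,"dz":0,"wx":0,"wy":0,"wz":0,"jaw":20}
  ]
}}

```text
t: 24.42
position: [0.4496, 0.0266, 0.072]
tool_rot: [-3.141, 0.0, 1.484]
ft_force: [-0.3, -0.3, -2.5]
width: 0.0269
grasp_force: 59.3
```

{"method": "arm_command", "body": {
  "deltas": [
    {"dx":0,"dy":0,"dz":0.0015,"wx":0,"wy":0,"wz":0,"jaw":20},
    {"dx":0,"dy":0,"dz":0,"wx":0,"wy":0,"wz":0,"jaw":20}
  ]
}}

```text
t: 24.68
position: [0.4502, 0.0266, 0.0714]
tool_rot: [3.14, -0.0, 1.484]
ft_force: [-1.5, 0.6, 6.8]
width: 0.0267
grasp_force: 60.2
```

{"method": "arm_command", "body": {
  "deltas": [
    {"dx":0,"dy":0,"dz":0.0015,"wx":0,"wy":0,"wz":0,"jaw":20},
    {"dx":0,"dy":0,"dz":0,"wx":0,"wy":0,"wz":0,"jaw":20}
  ]
}}

```text
t: 24.92
position: [0.4507, 0.0266, 0.0713]
tool_rot: [3.139, -0.001, 1.483]
ft_force: [-2.6, 0.1, 21.6]
width: 0.027
grasp_force: 61.6
```

{"method": "arm_command", "body": {
  "deltas": [
    {"dx":0,"dy":0,"dz":-0.0025,"wx":0,"wy":0,"wz":0,"jaw":24},
    {"dx":0,"dy":0,"dz":0,"wx":0,"wy":0,"wz":0,"jaw":36},
    {"dx":0,"dy":0,"dz":0,"wx":0,"wy":0,"wz":0,"jaw":46},
    {"dx":0,"dy":0,"dz":0,"wx":0,"wy":0,"wz":0,"jaw":46},
    {"dx":0,"dy":0,"dz":-0.03,"wx":0,"wy":0,"wz":0,"jaw":46}
  ]
}}

```text
t: 25.55
position: [0.4484, 0.0265, 0.0946]
tool_rot: [-3.138, 0.001, 1.484]
ft_force: [-0.0, 1.3, 0.5]
width: 0.046
grasp_force: 0.0
```

{"method": "arm_command", "body": {
  "deltas": [
    {"dx":0,"dy":0,"dz":-0.06,"wx":0,"wy":0,"wz":0,"jaw":50},
    {"dx":0,"dy":0,"dz":-0.06,"wx":0,"wy":0,"wz":0,"jaw":50},
    {"dx":0,"dy":0,"dz":0,"wx":0,"wy":0,"wz":0,"jaw":50}
  ]
}}

```text
t: 25.92
position: [0.4518, 0.0267, 0.1946]
tool_rot: [3.135, -0.002, 1.484]
ft_force: [-0.8, 0.0, -0.3]
width: 0.0498
grasp_force: 0.0
```

Run:
```python
from h import *
s=st()
p=bot.camera_params('wrist');im=bot.grab_frame('wrist')
o=np.array([.4498,.0266,0]);a=np.radians(85);y=np.array([np.cos(a),np.sin(a),0]);x=np.array([y[1],-y[0],0])
P=lambda X,Y,Z:o+x*X+y*Y+[0,0,Z]
q=proj('wrist',[P(0,0,.125),P(-.014,0,.125),P(.014,0,.125),P(0,.045,.109),P(0,-.045,.109),P(0,.075,.05)],p);print(q.round(1))
for r in bot.outline_of('wrist','headset_crown')[:1]:
    b=r['bbox'];print(r['score'],np.round(b),[(v,*np.where(r['mask'][v])[0][[0,-1]]) for v in range(int(b[1])+4,int(b[3])-2,12)])
for r in bot.outline_of('wrist','hanger_bar')[:1]:print('hanger',r['score'],np.round(r['bbox']))
print(proj('wrist',[[.534,-.17,.158],[.51,-.1685,.158],[.56,-.1717,.158]],p).round(1))
sd=bot.grab_frame('side')
H=np.zeros((600,800,3),np.uint8);H[:400,:640]=im;H[400:,:400]=cv2.resize(sd[120:270,230:480],(500,300))[80:280,:400]
cv2.imwrite('pics/w7.png',H)
```

```text
25.93 [0.4518 0.0267 0.1946] [ 3.135e+00 -2.000e-03  1.484e+00] [-0.8  0.  -0.3] 0.0498 0.0
[[315.2 205.8]
 [297.1 205.9]
 [333.3 205.8]
 [315.1 145. ]
 [315.4 250.8]
 [315.2 106.5]]Traceback (most recent call last):
  File "<stdin>", line 8, in <module>
IndexError: index 0 is out of bounds for axis 0 with size 0
```

Run:
```python
from h import *
s=st();delta([.4498+.045*.087,.0266+.045*.996,.056])
p=bot.camera_params('wrist');im=bot.grab_frame('wrist')
for n in('headset_crown','hanger_bar'):
  for r in bot.outline_of('wrist',n)[:2]:print(n,round(r['score'],2),np.round(r['bbox']))
print(proj('wrist',[[.534,-.17,.158],[.51,-.1685,.158],[.56,-.1717,.158]],p).round(1))
sd=bot.grab_frame('side')
H=np.zeros((600,800,3),np.uint8);H[:400,:640]=im;H[400:,:500]=cv2.resize(sd[120:270,230:480],(500,300))[60:260]
cv2.imwrite('pics/w7.png',H)
```

```text
26.02 [0.4495 0.0267 0.1915] [ 3.141 -0.     1.484] [ 0.   0.4 -0.2] 0.05 0.0
tool shift m [0.0449 0.0003 0.1355] norm units [0.0561 0.0003 0.1694]
headset_crown 0.81 [294. 104. 340. 263.]
hanger_bar 0.57 [352. 288. 480. 400.]
[[438.5 432.2]
 [410.  433.2]
 [469.1 431.2]]
```

View pics/w7.png

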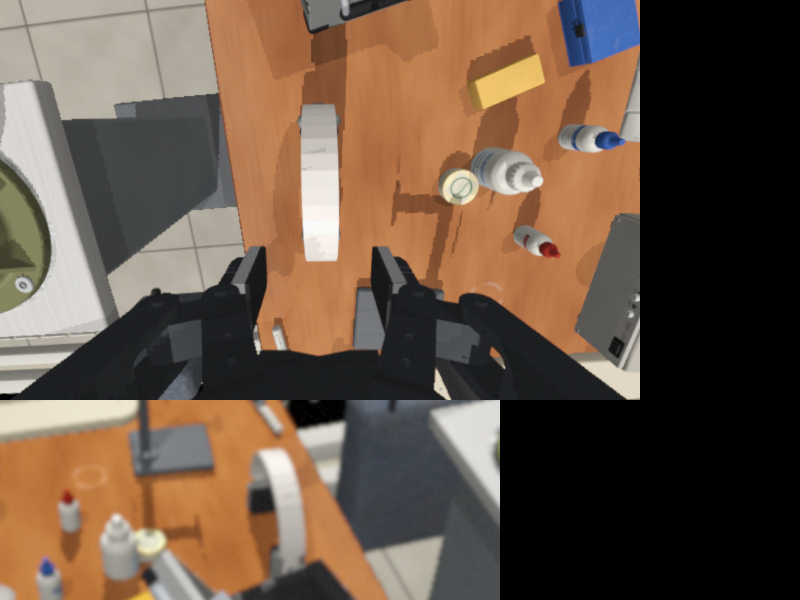

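The headset stands upright on its pads, band at (302–340, 104–262), released. Next I regrasp it at its +y shoulder.

{"method": "arm_command", "body": {
  "deltas": [
    {"dx":0.0281,"dy":0.0003,"dz":0,"wx":0,"wy":0,"wz":0,"jaw":48},
    {"dx":0.028,"dy":0,"dz":0.03,"wx":0,"wy":0,"wz":0,"jaw":48},
    {"dx":0,"dy":0,"dz":0.055,"wx":0,"wy":0,"wz":0,"jaw":48},
    {"dx":0,"dy":0,"dz":0.05,"wx":0,"wy":0,"wz":0,"jaw":48},
    {"dx":0,"dy":0,"dz":0.034,"wx":0,"wy":0,"wz":0,"jaw":48}
  ]
}}

```text
t: 26.85
position: [0.4524, 0.0711, 0.054]
tool_rot: [-3.138, 0.001, 1.484]
ft_force: [0.2, -0.2, -0.4]
width: 0.0481
grasp_force: 0.0
```

{"method": "arm_command", "body": {
  "deltas": [
    {"dx":0,"dy":0,"dz":0,"wx":0,"wy":0,"wz":0,"jaw":48},
    {"dx":0,"dy":0,"dz":0,"wx":0,"wy":0,"wz":0,"jaw":20},
    {"dx":0,"dy":0,"dz":0,"wx":0,"wy":0,"wz":0,"jaw":20},
    {"dx":0,"dy":0,"dz":0,"wx":0,"wy":0,"wz":0,"jaw":20},
    {"dx":0,"dy":0,"dz":0,"wx":0,"wy":0,"wz":0,"jaw":20}
  ]
}}

```text
t: 27.48
position: [0.4545, 0.0715, 0.0572]
tool_rot: [3.14, -0.001, 1.484]
ft_force: [0.6, -0.6, 5.4]
width: 0.0269
grasp_force: 59.6
```

{"method": "arm_command", "body": {
  "deltas": [
    {"dx":0,"dy":0,"dz":-0.01,"wx":0,"wy":0,"wz":0,"jaw":20},
    {"dx":0,"dy":0,"dz":-0.03,"wx":0,"wy":0,"wz":0,"jaw":20},
    {"dx":0,"dy":0,"dz":-0.05,"wx":0,"wy":0,"wz":0,"jaw":20},
    {"dx":0,"dy":0,"dz":-0.041,"wx":0,"wy":0,"wz":0,"jaw":20},
    {"dx":0,"dy":0,"dz":0,"wx":0,"wy":0,"wz":0,"jaw":20}
  ]
}}

```text
t: 28.1
position: [0.4551, 0.0714, 0.1636]
tool_rot: [3.137, -0.001, 1.484]
ft_force: [-0.4, -0.0, -1.4]
width: 0.0272
grasp_force: 59.3
```

Run:
```python
from h import *
s=st();print(np.round(s['joint_positions'],2),np.round(s['ft_torque'],2))
t=bot.grab_frame('top');sd=bot.grab_frame('side');w=bot.grab_frame('wrist')
H=np.zeros((600,800,3),np.uint8)
H[:390,:330]=cv2.resize(t[180:245,370:425],None,fx=6,fy=6,interpolation=2)
H[:400,340:790]=cv2.resize(sd[115:205,285:385],(450,405),interpolation=2)[:400]
H[400:600,:320]=cv2.resize(w,(320,200));H[405:600,340:600]=cv2.resize(sd[115:265,280:480],(260,195))
cv2.imwrite('pics/w8.png',H)
print(proj('top',[[.534,-.17,.158]]),proj('side',[[.534,-.17,.158],[.508,-.168,.158],[.56,-.172,.158]]))
```

```text
28.1 [0.4551 0.0714 0.1636] [ 3.137e+00 -1.000e-03  1.484e+00] [-0.4 -0.  -1.4] 0.0272 59.3
[-0.35  0.3   0.19  1.98 -0.07  0.86 -0.21] [ 0.09  0.02 -0.  ]
[[408.83226832 209.5250078 ]] [[313.00534369 127.76258181]
 [323.14235628 126.59448982]
 [302.80862279 128.93614071]]
```

View pics/w8.png

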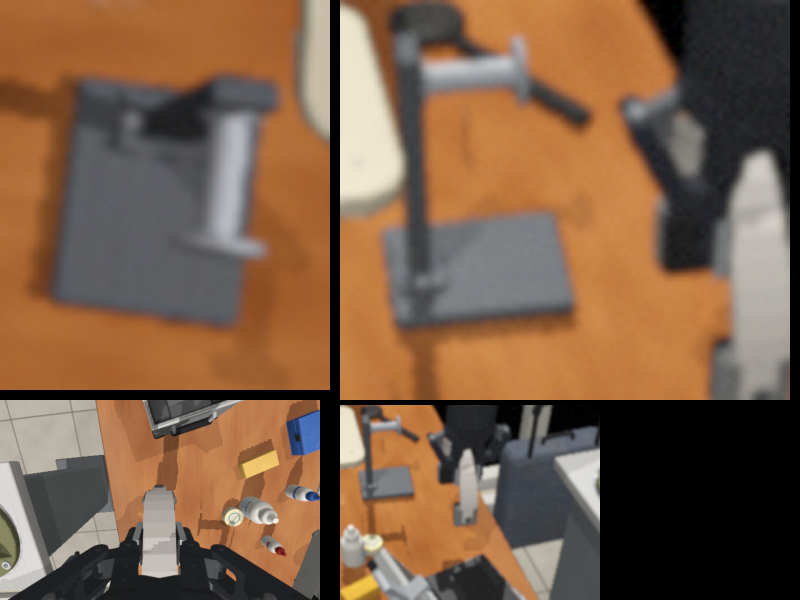

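The crops show the hanger bar, from post (232,115) to disc (225,240) in the top crop and from (422,82) to (515,72) in the side crop. The headset hangs from the fingers nearly level.

Run:
```python
from h import *
a=tri([('top',(408.7,199.5)),('side',(303.2,133.2))]);b=tri([('top',(407.5,219.5)),('side',(323.9,131))])
print(a,b,(a+b)/2,np.linalg.norm(a-b),np.degrees(np.arctan2(a[1]-b[1],a[0]-b[0])))
for z in(.150,.158):
  a=onz('top',(408.7,199.5),z);b=onz('top',(407.5,219.5),z);print((a+b)/2,np.linalg.norm(a-b),np.degrees(np.arctan2(a[1]-b[1],a[0]-b[0])))
# side-only on z=.15
a=onz('side',(303.2,133.2),.15);b=onz('side',(323.9,131),.15);print((a+b)/2)
```

```text
[ 0.55996395 -0.17254957  0.14456585] [ 0.5078793  -0.16911446  0.14392806] [ 0.53392163 -0.17083202  0.14424695] 0.05220170643023128 -3.7733289676737045
[ 0.53468356 -0.16998182  0.15      ] 0.050614656413729954 -3.4485728548878702
[ 0.53408154 -0.16817315  0.158     ] 0.05022498285296085 -3.448572854887839
[ 0.53461756 -0.16239048  0.15      ]
```

{"method": "arm_command", "body": {
  "deltas": [
    {"dx":-0.034,"dy":0.0023,"dz":-0.005,"wx":0,"wy":0,"wz":0,"jaw":20},
    {"dx":-0.055,"dy":0.0023,"dz":-0.005,"wx":0,"wy":0,"wz":0,"jaw":20},
    {"dx":-0.06,"dy":0.0023,"dz":0,"wx":0,"wy":0,"wz":0,"jaw":20},
    {"dx":-0.055,"dy":0.0023,"dz":0,"wx":0,"wy":0,"wz":0,"jaw":20},
    {"dx":-0.04,"dy":0.0022,"dz":0,"wx":0,"wy":0,"wz":0,"jaw":20}
  ]
}}

```text
t: 28.88
position: [0.4446, -0.1258, 0.1679]
tool_rot: [-3.139, 0.0, 1.482]
ft_force: [0.2, 0.3, -2.2]
width: 0.0269
grasp_force: 59.3
```

{"method": "arm_command", "body": {
  "deltas": [
    {"dx":0,"dy":0.03,"dz":0,"wx":0,"wy":0,"wz":0,"jaw":20},
    {"dx":0,"dy":0.04,"dz":0,"wx":0,"wy":0,"wz":0,"jaw":20},
    {"dx":0,"dy":0.03,"dz":0,"wx":0,"wy":0,"wz":0,"jaw":20},
    {"dx":0,"dy":0,"dz":0,"wx":0,"wy":0,"wz":0,"jaw":20},
    {"dx":0,"dy":0,"dz":0,"wx":0,"wy":0,"wz":0,"jaw":20}
  ]
}}

```text
t: 29.5
position: [0.5242, -0.1308, 0.1679]
tool_rot: [-3.138, -0.0, 1.483]
ft_force: [0.8, 0.0, -1.6]
width: 0.0269
grasp_force: 59.5
```

Run:
```python
from h import *
s=st();delta([.538,-.124,.11])
R=Ro.from_euler('xyz',s['tool_rot']).as_matrix();P=np.array(s['position'])
# headset predicted in images: crown top centre
H=lambda x,y,z:P+R@np.array([y-.045,x,0])+[0,0,z-.0572]
for c in('top','side','wrist'):
    im=bot.grab_frame(c);print(c,'pred crown',proj(c,[H(0,0,.125),H(0,-.07,.05),H(0,-.045,.105)]).round(1).tolist())
    for n in('headset_crown','hanger_bar'):
        for r in bot.outline_of(c,n)[:1]:print(n,round(r['score'],2),np.round(r['bbox']),np.argwhere(r['mask']).mean(0)[::-1].round(1))
    cv2.imwrite(f'pics/x_{c}.png',im)
```

```text
29.5 [ 0.5242 -0.1308  0.1679] [-3.138 -0.     1.483] [ 0.8  0.  -1.6] 0.0269 59.5
tool shift m [0.008  0.0133 0.0579] norm units [0.0099 0.0167 0.0724]
top pred crown [[418.9, 213.1], [439.1, 218.0], [435.6, 215.7]]
headset_crown 0.77 [377. 204. 391. 219.] [384.7 213.3]
hanger_bar 0.61 [377. 195. 395. 236.] [386.2 213.1]
side pred crown [[317.1, 99.2], [313.4, 109.8], [314.4, 96.6]]
headset_crown 0.6 [305. 100. 329. 161.] [319.9 130.9]
hanger_bar 0.6 [293. 123. 336. 193.] [311.2 164.2]
wrist pred crown [[315.6, 404.3], [316.7, 388.5], [316.1, 438.1]]
headset_crown 0.6 [284. 169. 354. 356.] [318.4 265.6]
hanger_bar 0.73 [280. 170. 410. 295.] [356.5 219.4]
```

{"method": "arm_command", "body": {
  "deltas": [
    {"dx":0.0099,"dy":0.0167,"dz":0,"wx":0,"wy":0,"wz":0,"jaw":20},
    {"dx":0,"dy":0,"dz":0,"wx":0,"wy":0,"wz":0,"jaw":20},
    {"dx":0,"dy":0,"dz":0.025,"wx":0,"wy":0,"wz":0,"jaw":20},
    {"dx":0,"dy":0,"dz":0.02,"wx":0,"wy":0,"wz":0,"jaw":20},
    {"dx":0,"dy":0,"dz":0,"wx":0,"wy":0,"wz":0,"jaw":20}
  ]
}}

```text
t: 30.58
position: [0.5388, -0.1238, 0.1322]
tool_rot: [-3.139, -0.0, 1.484]
ft_force: [-0.9, -0.7, -0.8]
width: 0.0266
grasp_force: 59.5
```

Run:
```python
from h import *
s=st();delta([.538,-.124,.104])
for c in('side',):
    im=bot.grab_frame(c)
    r=bot.outline_of(c,'headset_crown')[0];b=r['bbox'];print(np.round(b),[(v,*np.where(r['mask'][v])[0][[0,-1]]) for v in range(int(b[1])+3,int(b[3])-2,6) if r['mask'][v].any()])
    R=Ro.from_euler('xyz',s['tool_rot']).as_matrix();P=np.array(s['position'])
    H=lambda x,y,z:P+R@np.array([y-.045,x,0])+[0,0,z-.0572]
    print(proj(c,[H(-.014,0,.125),H(.014,0,.125),H(-.014,.045,.108),H(.014,.045,.108)]).round(1).tolist())
    print('disc,post',proj(c,[[.508,-.168,.158],[.56,-.172,.158]]).round(1).tolist())
```

```text
30.57 [ 0.5388 -0.1238  0.1322] [-3.139 -0.     1.484] [-0.9 -0.7 -0.8] 0.0266 59.5
tool shift m [-0.0003 -0.0007  0.0282] norm units [-0.0003 -0.0009  0.0352]
[304. 119. 325. 173.] [(122, np.int64(311), np.int64(319)), (128, np.int64(311), np.int64(320)), (134, np.int64(311), np.int64(321)), (140, np.int64(304), np.int64(322)), (146, np.int64(312), np.int64(323)), (152, np.int64(312), np.int64(323)), (158, np.int64(309), np.int64(325)), (164, np.int64(310), np.int64(325))]
[[317.9, 113.5], [306.7, 114.7], [321.1, 129.6], [309.7, 130.9]]
disc,post [[323.1, 126.6], [302.8, 128.9]]
```

{"method": "arm_command", "body": {
  "deltas": [
    {"dx":0,"dy":-0.0009,"dz":0.018,"wx":0,"wy":0,"wz":0,"jaw":20},
    {"dx":0,"dy":0,"dz":0.016,"wx":0,"wy":0,"wz":0,"jaw":20},
    {"dx":0,"dy":0,"dz":0,"wx":0,"wy":0,"wz":0,"jaw":20}
  ]
}}

```text
t: 31.05
position: [0.5379, -0.1239, 0.1047]
tool_rot: [-3.139, -0.0, 1.484]
ft_force: [0.5, -0.2, -0.7]
width: 0.0273
grasp_force: 59.5
```

{"method": "arm_command", "body": {
  "deltas": [
    {"dx":0,"dy":0,"dz":0.003,"wx":0,"wy":0,"wz":0,"jaw":20},
    {"dx":0,"dy":0,"dz":0,"wx":0,"wy":0,"wz":0,"jaw":20}
  ]
}}

```text
t: 31.3
position: [0.539, -0.1242, 0.1037]
tool_rot: [3.141, 0.0, 1.484]
ft_force: [-0.1, 0.7, -2.5]
width: 0.0272
grasp_force: 59.5
```

{"method": "arm_command", "body": {
  "deltas": [
    {"dx":0,"dy":0,"dz":0.003,"wx":0,"wy":0,"wz":0,"jaw":20},
    {"dx":0,"dy":0,"dz":0,"wx":0,"wy":0,"wz":0,"jaw":20}
  ]
}}

```text
t: 31.55
position: [0.5388, -0.1241, 0.1012]
tool_rot: [-3.142, 0.0, 1.484]
ft_force: [-0.5, 0.1, -1.7]
width: 0.0269
grasp_force: 59.5
```

{"method": "arm_command", "body": {
  "deltas": [
    {"dx":0,"dy":0,"dz":0.0025,"wx":0,"wy":0,"wz":0,"jaw":20},
    {"dx":0,"dy":0,"dz":0,"wx":0,"wy":0,"wz":0,"jaw":20}
  ]
}}

```text
t: 31.8
position: [0.5388, -0.1241, 0.0991]
tool_rot: [-3.141, -0.0, 1.484]
ft_force: [-0.7, 0.2, -1.1]
width: 0.027
grasp_force: 59.5
```

{"method": "arm_command", "body": {
  "deltas": [
    {"dx":0,"dy":0,"dz":0.0015,"wx":0,"wy":0,"wz":0,"jaw":20},
    {"dx":0,"dy":0,"dz":0,"wx":0,"wy":0,"wz":0,"jaw":20}
  ]
}}

```text
t: 32.05
position: [0.539, -0.1242, 0.0981]
tool_rot: [3.141, 0.0, 1.484]
ft_force: [-0.1, 0.1, -1.1]
width: 0.027
grasp_force: 59.7
```

{"method": "arm_command", "body": {
  "deltas": [
    {"dx":0,"dy":0,"dz":0.0015,"wx":0,"wy":0,"wz":0,"jaw":20},
    {"dx":0,"dy":0,"dz":0,"wx":0,"wy":0,"wz":0,"jaw":20}
  ]
}}

```text
t: 32.3
position: [0.5391, -0.1243, 0.0975]
tool_rot: [3.141, 0.0, 1.484]
ft_force: [-2.1, 1.4, 6.0]
width: 0.0266
grasp_force: 60.6
```

{"method": "arm_command", "body": {
  "deltas": [
    {"dx":0,"dy":0,"dz":0.0015,"wx":0,"wy":0,"wz":0,"jaw":20},
    {"dx":0,"dy":0,"dz":0,"wx":0,"wy":0,"wz":0,"jaw":20}
  ]
}}

```text
t: 32.55
position: [0.5394, -0.1245, 0.0969]
tool_rot: [3.14, 0.0, 1.484]
ft_force: [-2.4, 1.2, 10.8]
width: 0.0271
grasp_force: 61.2
```

{"method": "arm_command", "body": {
  "deltas": [
    {"dx":0,"dy":0,"dz":-0.002,"wx":0,"wy":0,"wz":0,"jaw":25},
    {"dx":0,"dy":0,"dz":0,"wx":0,"wy":0,"wz":0,"jaw":29},
    {"dx":0,"dy":0,"dz":0,"wx":0,"wy":0,"wz":0,"jaw":36},
    {"dx":0,"dy":0,"dz":0,"wx":0,"wy":0,"wz":0,"jaw":48},
    {"dx":0,"dy":0,"dz":0,"wx":0,"wy":0,"wz":0,"jaw":48}
  ]
}}

```text
t: 33.17
position: [0.5388, -0.1241, 0.0971]
tool_rot: [-3.141, 0.0, 1.484]
ft_force: [0.1, 0.4, -0.6]
width: 0.048
grasp_force: 0.0
```

{"method": "arm_command", "body": {
  "deltas": [
    {"dx":0,"dy":0,"dz":-0.02,"wx":0,"wy":0,"wz":0,"jaw":48},
    {"dx":0,"dy":0,"dz":-0.05,"wx":0,"wy":0,"wz":0,"jaw":48},
    {"dx":0,"dy":0,"dz":-0.06,"wx":0,"wy":0,"wz":0,"jaw":48},
    {"dx":0,"dy":-0.04,"dz":-0.04,"wx":0,"wy":0,"wz":0,"jaw":48},
    {"dx":0.05,"dy":-0.05,"dz":0,"wx":0,"wy":0,"wz":0,"jaw":48}
  ]
}}

```text
t: 33.8
position: [0.4715, -0.0806, 0.2355]
tool_rot: [3.136, 0.002, 1.478]
ft_force: [0.1, 1.4, -0.5]
width: 0.048
grasp_force: 0.0
```

{"method": "arm_command", "body": {
  "deltas": [
    {"dx":0.06,"dy":0,"dz":0,"wx":0,"wy":0,"wz":0,"jaw":48},
    {"dx":0.06,"dy":0,"dz":0,"wx":0,"wy":0,"wz":0,"jaw":48},
    {"dx":0,"dy":0,"dz":0,"wx":0,"wy":0,"wz":0,"jaw":48},
    {"dx":0,"dy":0,"dz":0,"wx":0,"wy":0,"wz":0,"jaw":48}
  ]
}}

```text
t: 34.3
position: [0.4789, 0.017, 0.2332]
tool_rot: [-3.141, 0.001, 1.484]
ft_force: [-1.1, -1.0, -0.2]
width: 0.0484
grasp_force: 0.0
```

Run:
```python
from h import *
s=st()
t=bot.grab_frame('top');sd=bot.grab_frame('side')
o=np.array([.534,-.169]);a=np.radians(-5);H=lambda x,y,z:[o[0]+np.cos(a)*x-np.sin(a)*y,o[1]+np.sin(a)*x+np.cos(a)*y,z]
E=[H(i,j,k) for i in(-.02,.02) for j,k in((0,.166),(.075,.09),(-.075,.09),(.06,.041),(-.06,.041))]
for c in('top','side'):
    q=proj(c,E);print(c,'expected bbox',q.min(0).round(),q.max(0).round())
    for n in('headset_crown','hanger_bar','gel_bottle_mid','drops_lacri_mid','drops_tropa_mid','lid'):
        print(n,[(round(r['score'],2),np.round(r['bbox']).tolist()) for r in bot.outline_of(c,n)[:1]])
im=np.zeros((600,800,3),np.uint8);im[:400,:400]=cv2.resize(sd[100:220,270:390],(400,400),interpolation=2);im[:400,410:795]=cv2.resize(t[170:260,360:460],(385,350),interpolation=2)[:400] if 0 else cv2.resize(t[170:270,360:460],(385,400),interpolation=2)
im[405:600,:390]=cv2.resize(sd[100:360,100:480],(390,260))[60:255];cv2.imwrite('pics/final.png',im)
```

```text
34.3 [0.4789 0.017  0.2332] [-3.141e+00  1.000e-03  1.484e+00] [-1.1 -1.  -0.2] 0.0484 0.0
top expected bbox [374. 201.] [431. 222.]
headset_crown [(0.79, [384.0, 202.0, 431.0, 218.0])]
hanger_bar [(0.97, [385.0, 192.0, 417.0, 236.0])]
gel_bottle_mid [(0.71, [322.0, 164.0, 340.0, 182.0])]
drops_lacri_mid [(0.6, [316.0, 135.0, 329.0, 144.0])]
drops_tropa_mid [(0.46, [324.0, 166.0, 341.0, 181.0])]
lid [(0.96, [162.0, 144.0, 265.0, 210.0])]
side expected bbox [302. 125.] [326. 179.]
headset_crown [(0.67, [306.0, 121.0, 324.0, 184.0])]
hanger_bar [(0.94, [295.0, 127.0, 333.0, 191.0])]
gel_bottle_mid [(0.67, [280.0, 209.0, 303.0, 242.0])]
drops_lacri_mid [(0.8, [246.0, 230.0, 261.0, 254.0])]
drops_tropa_mid [(0.54, [260.0, 198.0, 272.0, 214.0])]
lid [(0.9, [300.0, 225.0, 394.0, 336.0])]
```

View pics/final.png

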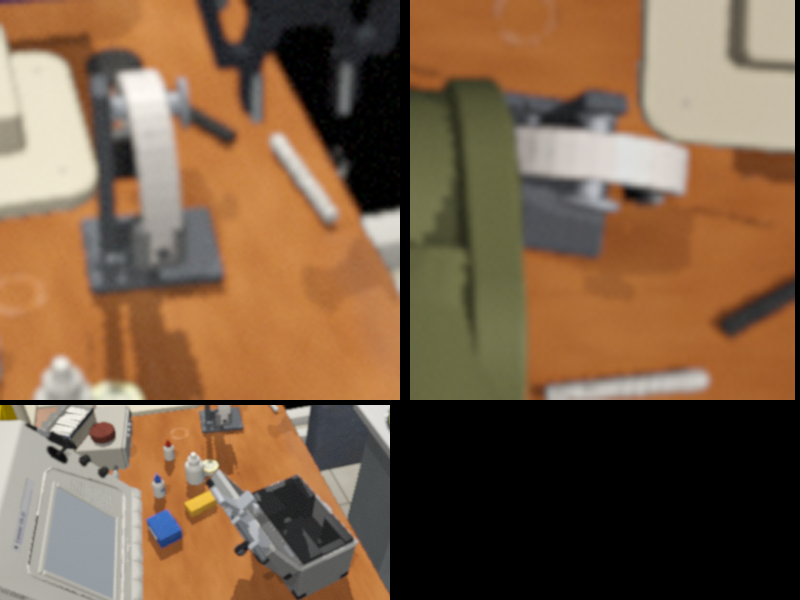

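The headset hangs over the bar between the post and the disc: side crop (150,80), top crop (600,155). The lid is open and all three bottles are standing. I'm handing in.

```bash
python3 -c "
from workcell import bot
print(bot.sign_off())"
```

```text
the job is handed in; nothing more can be done
None
```

The job is handed in, but the sign-off returned no verdict: the tab is aside, the lid leans back open, the headset hangs on the bar between post and end disc after standing on the desk, and the three bottles are standing (about 34 s used).

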